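# Balance-check lamp arms on a knife edge, clip or reject them

## Task

Check the two lamp arms on the bench one at a time: set each with the V saddle under its middle on the knife edge of the balancing stand, let go, and see whether it stays level or drops at one end. Press an arm that stays level fully home into either pair of spring clips on the blue rack and stand one that drops on its lamps in the red reject tray, putting each away before you check the next. Set the arms down rather than dropping them, and leave the tape, screwdriver and glue alone.

Things in the scene. Friction and masses are not known exactly. Their poses are not given: they have to be found in the camera images.
- lamp_p: First lamp arm: aluminium bar 230 (x) x 24 (y) x 10 with a round pink lamp pod (36 across, 50 tall) hanging under each end, centred 95 from the middle. It stands on its pods, 60 tall. Origin: middle, at the pods' undersides; bar from z 50 to 60, black disc on top at the middle. About 0.2 kg. Both arms look and weigh the same; one may have its weight off centre, which shows only on the edge. Pinch the bar at its middle
- lamp_q: Second lamp arm: aluminium bar 230 (x) x 24 (y) x 10 with a round pink lamp pod (36 across, 50 tall) hanging under each end, centred 95 from the middle. It stands on its pods, 60 tall. Origin: middle, at the pods' undersides; bar from z 50 to 60, black disc on top at the middle. About 0.2 kg. Both arms look and weigh the same; one may have its weight off centre, which shows only on the edge. Pinch the bar at its middle
- lamp_p_saddle (a point): apex of the steel V saddle under the middle of the first arm: at the bar's underside, 50 above the pods' undersides; axes as the arm's. The V opens downward, 18 wide (y), 20 across its mouth (x), 15 deep; most of the arm's weight hangs below the apex
- lamp_q_saddle (a point): apex of the steel V saddle under the middle of the second arm: at the bar's underside, 50 above the pods' undersides; axes as the arm's. The V opens downward, 18 wide (y), 20 across its mouth (x), 15 deep; most of the arm's weight hangs below the apex
- stand: green balancing stand, fixed: base 270 (x) x 80 (y) x 8 with rubber pads, block 44 x 34 up to z 32, post 12 (x) x 13 (y) to z 57 under the edge. Origin: centre of its underside. The bar goes along its x. Pods then hang 20 over the base; an unbalanced arm tips about 0.18 rad until a pod lands on its pad and rests so, saddle still on the edge
- knife_edge: steel knife edge on the stand, along the stand's y, 15 wide, rounded to 1.5 radius, crest 77 above the bench; its frame is the stand's. Narrower than the bar, so fingers holding the bar pass down either side of it. A saddle lowered within about 5 of the middle slides down and centres itself
- edge_top (a point): where the saddle apex lies when an arm sits on the knife edge: above the stand's middle, 78 above the bench; axes as the stand's
- rack: blue clip rack, fixed: base 180 (x) x 190 (y) x 6, two cross rails along y at x = -50 and 50, tops 75 above the bench. Free room for fingers between the rails. Two slots; on each rail a slot has a clip of two steel spring jaws, 12 along the bar, standing 25 above the seat. Origin: centre of its underside
- slot0 (a point): slot on the rack's -y side: point on the seat midway between its two clips, 75 above the bench; x along the bar, z up. When home the saddle apex is here, the bar flat on the rails. The jaws' mouth is 35 wide at the top, 20 at its narrowest, 12.5 above the seat; pressed straight down with 10 to 20 N the bar spreads them and they close over it
- slot1 (a point): the same for the slot on the rack's +y side, 90 from slot0
- tray: red reject tray, fixed, 300 (x) x 130 (y), 32 tall, walls and floor 4 thick. Origin: centre of its underside
- tray_in (a point): centre of the tray's inner floor, 4 above the bench; axes as the tray's
- tape: roll of black tape lying flat, 90 across, 24 tall, bystander; origin: centre of its underside
- screwdriver: screwdriver lying on the bench, bystander; origin: its middle, underside; handle to its -x
- glue: yellow glue bottle standing, 44 across, 110 tall, bystander; origin: centre of its underside
Not all that is in view belongs to the job. What is shaped like the lamp_p but orange is not meant.

How it is judged:
By the outcome, as a careful person would: the job done as asked, in the order asked, and still so for the second after the job is handed in, with the robot touching nothing.
It also fails if it takes over 72 s, if anything falls off the work surface, if the arm or the gripper's body presses on something with over 40 N, if the wrist force passes 120 N, or if a joint passes its speed limit or range.

## Robot

A 6-joint arm with a two-finger parallel gripper is mounted at the origin on the work surface. World frame = base frame: x ahead of the robot, y to its left, z up, the work surface at z = 0. Lengths are in mm, angles in rad, forces in N, time in s.
With the tool pointing down it reaches from about 275 to 1000 mm from the base axis. Payload 8.4 kg.
Tool frame: the origin (TCP) lies midway between the tips of the shut fingers; the grasp point (between the pads) lies behind it (r.pinch_z is the z of the grasp point in the tool frame, in mm); z points along the fingers, y is the direction in which the jaws open and shut (so a half turn about z gives the same grasp; the last joint's range is limited). The gripper opens to 85 mm and grips with 20 to 120 N. Pads are 22 mm wide; open, the fingers measure 114 mm over their backs; the gripper's body (76 mm by 85 mm) begins 54 mm behind the grasp point. The pads swing forward as they close: fully open they stand 13 mm farther back than shut.
Start: joints at [1.237, 0.353, 1.633, -0, 1.155, -0.002], TCP at [203.589, 590.914, 231.281] pointing down, gripper open.
Joint ranges: [-2.63, 2.63], [-0.92, 2.1], [0.06, 2.66], [-1.3, 4.44], [0, 2.69], [-3.02, 3.02]. Speed limits (rad/s): [2.22, 2.22, 2.79, 3.14, 3.14, 3.14].

## Interface

Orientations are given as [roll, pitch, yaw] about the fixed x, y, z axes, in that order (R = Rz(yaw) Ry(pitch) Rx(roll)).
In Python, from rig import r, optics, ticket gives the robot as it stands.
- The arm moves only by the shell command python3 -m jog 'ROWS' [FORCE]. ROWS is text: rows parted by semicolons, each of 7 numbers parted by spaces: the closure in counts, from 0 (fully open) to 255 (shut), then the shift along the tool's x, y, z in mm, then the turn, a rotation vector about the tool's x, y, z in degrees. A call has 1 to 5 rows; each row shifts and turns the pose as measured when the row begins, along the tool's axes as they then stand; what a row does not reach is not made up. A row lasts 1/12 s, in which the tool goes at most 41.7 mm and 7.16 degrees, less where a joint would pass 70% of its speed; a pose out of reach is approached as far as the arm can. A call with a gripper value outside its range is refused whole. The fingers move at their own pace and stop on an object; FORCE is the grip in N (left out, the last holds). Time passes only in rows, so rows that do not move let the fingers close. It gives the time, the measured TCP pose, the force and the opening at its end, in the units of the state.
- r.sense(): the state, without advancing time (a new reading comes with each control period).
- optics.grab_frame(name): name is "scene" or "top" or "wrist"; returns the picture (480x640x3 uint8, red, green, blue); there is no depth.
- optics.camera_info(name): a dict with "fx", "fy", "cx", "cy" (pixels), "world_from_camera" (4x4, takes a point from camera to world coordinates). Camera axes: x right, y down, z forward; pixel columns grow to the right and rows downward; lengths in mm; the calibration is good to about 2 mm. A picture is of the moment at which its call begins: read the wrist's pose just before it. camera_info takes no time and is no camera call; for the wrist camera it gives the pose at the moment of the call.
- ticket.sign_off(): hands the job in, once; it reports no verdict.
The state is a dict: "clock": time; "qpos": joint angles; "qvel": joint speeds; "joint_efforts": joint torques, N m; "eef_pos": TCP position; "tcp_rot": TCP orientation; "contact_force": force on the tool from outside, world axes, zero at the start; "wrist_torque": the same for the moment, N m; "opening": opening from 0.0 (shut) to 1.0 (fully open).
Only numpy, scipy, OpenCV 4.12 (cv2) and the standard library are available. Lean on these libraries where they do the work, as an engineer would, in place of code of your own. Each camera call takes 0.05 s, during which the arm holds its last target.

## Working session

There is one attempt and no reset: what is moved stays moved. The work goes in short steps, Python scripts to look and compute and a shell command to move; the robot and the scene stay as the last step left them, time stands still between calls to the robot, and variables do not carry over. Pictures are saved under pics/ and viewed, and the job is handed in when it is done.

```bash
mkdir -p pics; ls; python3 - <<'E'
from rig import r, optics, ticket
import cv2,numpy as np
s=r.sense(); print(s, r.pinch_z)
for n in ("scene","top","wrist"):
    im=optics.grab_frame(n); cv2.imwrite(f"pics/{n}0.png",im[:,:,::-1])
    c=optics.camera_info(n); print(n,c["fx"],c["fy"],c["cx"],c["cy"],np.round(c["world_from_camera"],3).tolist())
E
```

```text
pics
{'clock': 0.0, 'qpos': array([ 1.23662022e+00,  3.53629576e-01,  1.63416206e+00,  1.64837878e-05,
        1.15520289e+00, -2.41116824e-03]), 'qvel': array([ 3.34317716e-05, -1.43946435e-03,  6.14943621e-04,  2.94719218e-04,
        1.26264361e-03,  4.56390792e-04]), 'joint_efforts': array([-1.92714306e-04, -6.05230808e+01, -3.42068911e+01, -2.42748019e-04,
        9.38367069e-03, -1.91858408e-05]), 'eef_pos': array([203.41027261, 590.45211577, 230.56133724]), 'tcp_rot': array([-3.14019082e+00, -1.84513936e-05,  2.80982104e+00]), 'contact_force': array([ 0.15759395, -0.45551195,  0.3836137 ]), 'wrist_torque': array([-0.05414143,  0.01968559,  0.00649488]), 'opening': 0.9980287554107802} -18.700000000000003
scene 438.5543237516408 438.5543237516408 317.0515977363073 246.21755929111066 [[-0.41, 0.654, -0.636, 1216.058], [0.912, 0.285, -0.295, 349.48], [-0.012, -0.701, -0.713, 899.277], [0.0, 0.0, 0.0, 1.0]]
top 605.7898362622881 605.7898362622881 323.35082412523474 249.03911392689872 [[-0.047, -0.977, 0.21, 174.205], [-0.999, 0.046, -0.009, 20.77], [-0.001, -0.21, -0.978, 1732.004], [0.0, 0.0, 0.0, 1.0]]
wrist 412.00222849013613 412.00222849013613 317.0211462424481 234.93432534801605 [[0.326, 0.903, 0.281, 131.973], [0.945, -0.311, -0.098, 615.458], [-0.001, 0.298, -0.955, 373.278], [0.0, 0.0, 0.0, 1.0]]
```

View pics/top0.png

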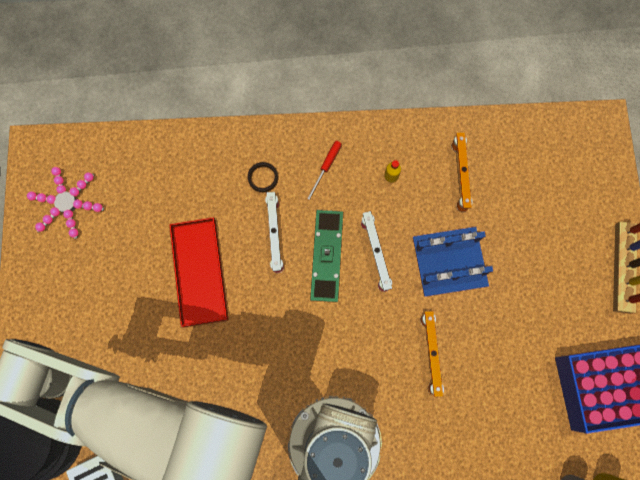

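View pics/scene0.png

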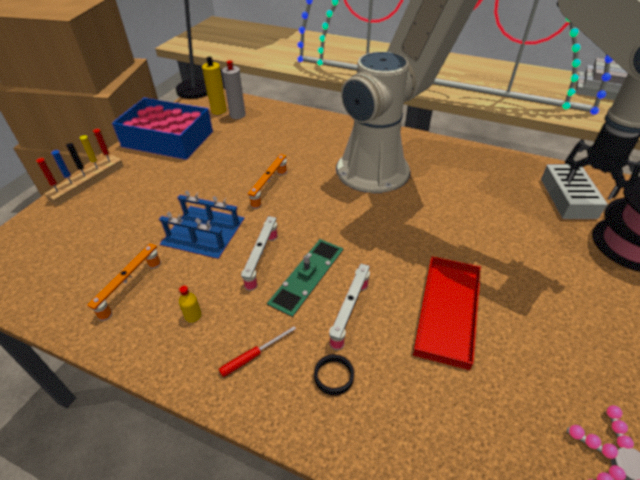

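View pics/wrist0.png

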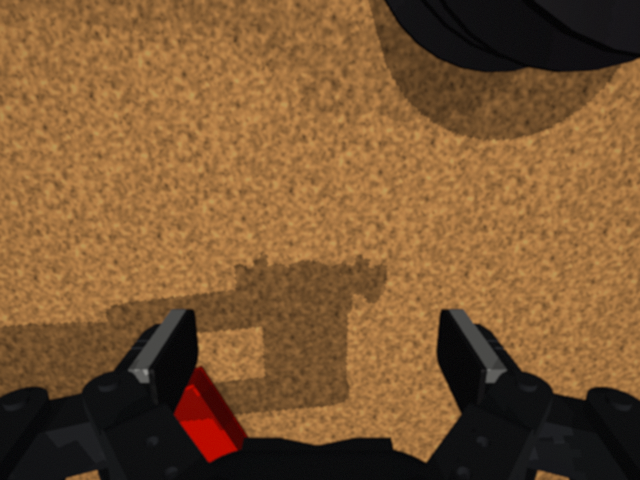

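```bash
cat > h.py <<'E'
from rig import r, optics, ticket
import cv2,numpy as np
def ray(c,u,v):
    T=np.array(c["world_from_camera"]); d=T[:3,:3]@np.array([(u-c["cx"])/c["fx"],(v-c["cy"])/c["fy"],1.]); return T[:3,3],d
def onz(c,u,v,z):
    o,d=ray(c,u,v); return o+d*(z-o[2])/d[2]
def proj(c,p):
    T=np.array(c["world_from_camera"]); q=T[:3,:3].T@(np.asarray(p,float)-T[:3,3]); return c["cx"]+c["fx"]*q[0]/q[2],c["cy"]+c["fy"]*q[1]/q[2]
def blobs(m,amin):
    n,l,st,ce=cv2.connectedComponentsWithStats(m.astype(np.uint8)); return [(l==i,st[i],ce[i]) for i in range(1,n) if st[i][4]>=amin]
def hsv(im): return cv2.cvtColor(im,cv2.COLOR_RGB2HSV)
E
python3 - <<'E'
from h import *
im=cv2.imread("pics/top0.png")[:,:,::-1].copy(); c=optics.camera_info("top")
H=hsv(im); h,s,v=[H[:,:,i].astype(int) for i in range(3)]
masks={"white":((s<60)&(v>130),60),"green":((h>60)&(h<95)&(s>90),8),"blue":((h>100)&(h<125)&(s>120),75),"red":(((h<4)|(h>175))&(s>200),32),"orange":((h>8)&(h<18)&(s>200)&(v>190),60)}
for n,(m,z) in masks.items():
    for b,st,ce in blobs(m,80):
        if ce[1]>400 or ce[0]<150 or ce[0]>500 or ce[1]<120: continue
        pts=np.argwhere(b)[:,::-1]
        W=np.array([onz(c,u,w,z)[:2] for u,w in pts],np.float32)
        (cx,cy),(w,hh),a=cv2.minAreaRect(W)
        print(n,st[4],ce.round(1),"rect ctr",round(cx,1),round(cy,1),"size",round(w,1),round(hh,1),"ang",round(a,1))
cv2.imwrite("pics/topcrop.png",cv2.resize(im[120:330,160:510],None,fx=2.28,fy=2.28,interpolation=cv2.INTER_CUBIC)[:,:,::-1])
E
```

```text
white 688 [273.5 231.4] rect ctr 594.5 145.1 size 230.5 34.6 ang 2.5
white 731 [376.8 250.9] rect ctr 523.7 -142.8 size 230.3 35.5 ang 11.4
green 1446 [326.3 256.2] rect ctr 527.2 -2.8 size 75.9 264.1 ang 83.6
blue 3211 [449.3 262.1] rect ctr 480.3 -345.2 size 168.7 179.1 ang 6.4
red 171 [330.8 155.2] rect ctr 822.1 -29.6 size 18.8 96.1 ang 61.8
red 4292 [198.5 272.4] rect ctr 492.7 366.3 size 297.2 129.3 ang 6.6
```

View pics/topcrop.png

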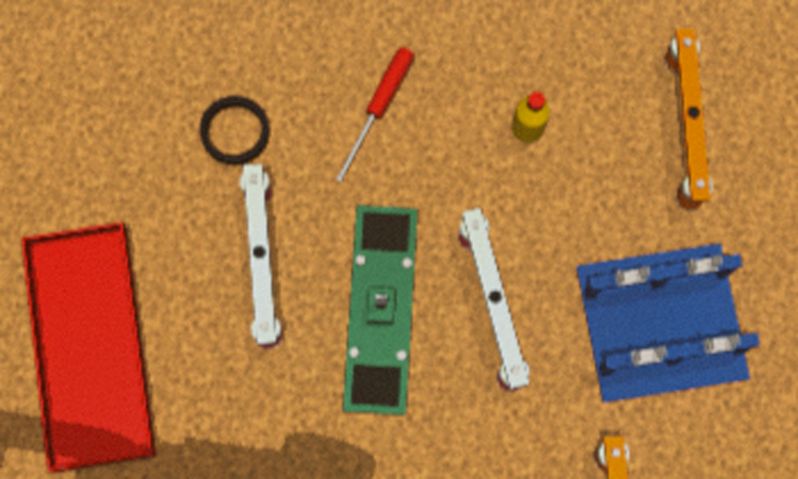

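The things that could be taken for a lamp arm are the silver bars at top px (274,231) and (377,251), and the orange bars at (462,170) and (433,353). I choose the two silver bars with pink pods. The crop confirms them: silver bars with black discs, and the orange ones are decoys.

I'll start with the one at (274,231), and turn the tool to yaw ≈182° first.

```bash
cat >> h.py <<'E'
def go(x,y,z=None):
    s=r.sense(); p=s["eef_pos"]; 
    from scipy.spatial.transform import Rotation as R
    M=R.from_euler("xyz",s["tcp_rot"]).as_matrix()
    d=np.array([x,y,p[2] if z is None else z])-p
    print("t",round(s["clock"],2),"pos",p.round(1),"rot deg",np.degrees(s["tcp_rot"]).round(2),"F",s["contact_force"].round(1),"op",round(s["opening"],3))
    print("tool shift",(M.T@d).round(1))
E
python3 -m jog '0 0 0 0 0 0 -7.1; 0 0 0 0 0 0 -7.1; 0 0 0 0 0 0 -7.1;0 0 0 0 0 0 0'
python3 -c "
from h import *
go(560,145,230)"
```

```text
clock: 0.48
eef_pos: [203.2, 589.8, 229.4]
tcp_rot: [-3.138, -0.001, -3.091]
contact_force: [-0.4, -0.6, -0.3]
opening: 1.003
t 0.48 pos [203.2 589.8 229.4] rot deg [-1.7981e+02 -8.0000e-02 -1.7709e+02] F [-0.4 -0.6 -0.3] op 1.003
tool shift [-333.8 -462.3    0.5]
```

```bash
python3 -m jog '0 -22.5 -31 0 0 0 0;0 -22.5 -31 0 0 0 0;0 -22.5 -31 0 0 0 0;0 -22.5 -31 0 0 0 0;0 -22.5 -31 0 0 0 0' >/dev/null; python3 -m jog '0 -22.5 -31 0 0 0 0;0 -22.5 -31 0 0 0 0;0 -22.5 -31 0 0 0 0;0 -22.5 -31 0 0 0 0;0 -22.5 -31 0 0 0 0'
python3 -c "
from h import *
go(560,145,230)"
```

```text
clock: 1.32
eef_pos: [442.4, 280.5, 228.0]
tcp_rot: [-3.141, -0.002, -3.124]
contact_force: [0.4, 0.4, 0.2]
opening: 0.999
t 1.32 pos [442.4 280.5 228. ] rot deg [-1.7994e+02 -1.2000e-01 -1.7900e+02] F [0.4 0.4 0.2] op 0.999
tool shift [-115.2 -137.6   -2.1]
```

```bash
python3 -m jog '0 -27 -33 0 0 0 0;0 -27 -33 0 0 0 0;0 -27 -33 0 0 0 0;0 -27 -33 0 0 0 -1;0 0 0 0 0 0 -1' 
python3 - <<'E'
from h import *
go(594.5,145.1,230)
c=optics.camera_info("wrist"); im=optics.grab_frame("wrist"); cv2.imwrite("pics/w1.png",im[:,:,::-1])
t=optics.grab_frame("top"); cv2.imwrite("pics/top1.png",t[:,:,::-1])
print(onz(c,320,240,60))
E
```

```text
clock: 1.73
eef_pos: [551.6, 146.2, 228.3]
tcp_rot: [-3.139, 0.001, -3.115]
contact_force: [-0.6, -1.0, 0.5]
opening: 1.004
t 1.73 pos [551.6 146.2 228.3] rot deg [-1.7987e+02  4.0000e-02 -1.7850e+02] F [-0.6 -1.   0.5] op 1.004
tool shift [-42.9  -2.2  -1.7]
[577.20451575 148.89733066  60.        ]
```

View pics/w1.png

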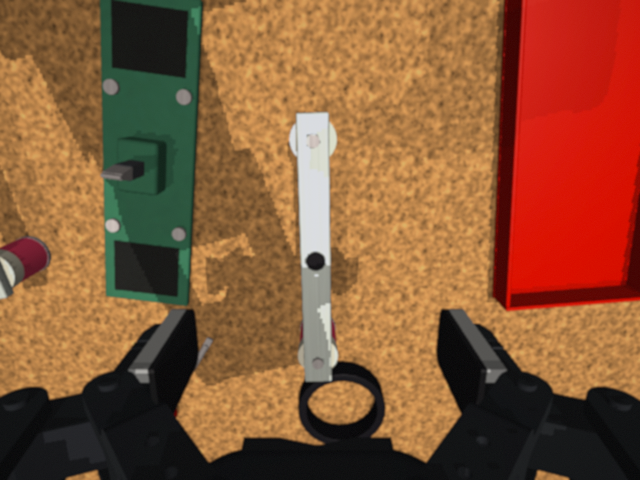

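The wrist view shows the silver arm with its disc at (316,261), the stand on the left and the tray on the right.

```bash
python3 - <<'E'
from h import *
c=optics.camera_info("wrist"); im=cv2.imread("pics/w1.png")[:,:,::-1].copy()
W=lambda u,v,z: onz(c,u,v,z)[:2]
d=W(316,261.3,60); a=W(313,113,60); b=W(318,381,60)
print("disc",d.round(1),"mid",((a+b)/2).round(1),"len",np.linalg.norm(a-b), "yaw",np.degrees(np.arctan2(*(b-a)[::-1])))
q=[W(u,v,8) for u,v in((104,0),(106,295),(202,0),(189,304))]
print("edges yaw",[np.degrees(np.arctan2(*(q[i+1]-q[i])[::-1])).round(2) for i in(0,2)], np.round(q,1).tolist())
g=[W(u,v,9) for u,v in((110,87),(184,97),(112,226),(178,234))]; print("studs",np.round(g,1).tolist(),np.mean(g,0).round(1))
q=[W(u,v,77) for u,v in((103,173),(141,168))]; print("edge",np.round(q,1).tolist())
q=[W(u,v,8) for u,v in((106,295),(189,304))]; print("stand end mid",np.mean(q,0))
E
```

```text
disc [591.4 149.9] mid [590.8 149.7] len 227.87160584369562 yaw 2.4860184298097123
edges yaw [np.float64(-6.73), np.float64(-5.91)] [[397.2, -21.3], [651.3, -51.3], [395.1, 55.4], [658.8, 28.1]]
studs [[461.5, -23.9], [467.7, 36.7], [581.4, -36.7], [587.4, 23.0]] [ 5.245e+02 -2.000e-01]
edge [[521.8, -3.7], [517.5, 23.7]]
stand end mid [655.05955824 -11.58538808]
```

```bash
python3 -m jog '0 -20 0 35 0 0 -1;0 -20 0 35 0 0 -0.5;0 0 0 0 0 0 0;0 0 0 0 0 0 0' 
python3 - <<'E'
from h import *
go(593,147,150)
c=optics.camera_info("wrist"); im=optics.grab_frame("wrist"); cv2.imwrite("pics/w2.png",im[:,:,::-1])
c2=optics.camera_info("wrist"); print(np.abs(np.array(c["world_from_camera"])-c2["world_from_camera"]).max())
H=hsv(im); m=(H[:,:,2]<45)
for b,st,ce in blobs(m,100):
    if st[4]<3000: print(st,ce,onz(c,*ce,60).round(1))
m=(H[:,:,1]<60)&(H[:,:,2]>90)
for b,st,ce in blobs(m,1000):
    ys,xs=np.nonzero(b); k=[(v,xs[ys==v].mean()) for v in range(st[1],st[1]+st[3],5)]; print(st,ce)
E
```

```text
clock: 2.17
eef_pos: [587.6, 155.0, 156.8]
tcp_rot: [3.14, -0.001, -3.097]
contact_force: [-0.4, 0.4, 1.2]
opening: 1.001
t 2.17 pos [587.6 155.  156.8] rot deg [ 1.7991e+02 -7.0000e-02 -1.7746e+02] F [-0.4  0.4  1.2] op 1.001
tool shift [-5.  -8.2  6.8]
0.47309915778396316
[102   0  33   6 106] [122.80188679   1.52830189] [464.6  49.2  60. ]
[144   0  11 268 401] [149.25436409 122.82294264] [524.8  58.2  60. ]
[ 96  90  16  68 887] [103.59075536 122.56708005] [525.8  32.7  60. ]
[ 40 111  39  24 502] [ 65.20916335 121.78685259] [526.4  11.3  60. ]
[290 237  22  22 384] [300.49739583 247.57552083] [595.1 145.3  60. ]
[  268    44    64   359 14812] [300.53098839 211.30569808]
```

View pics/w2.png

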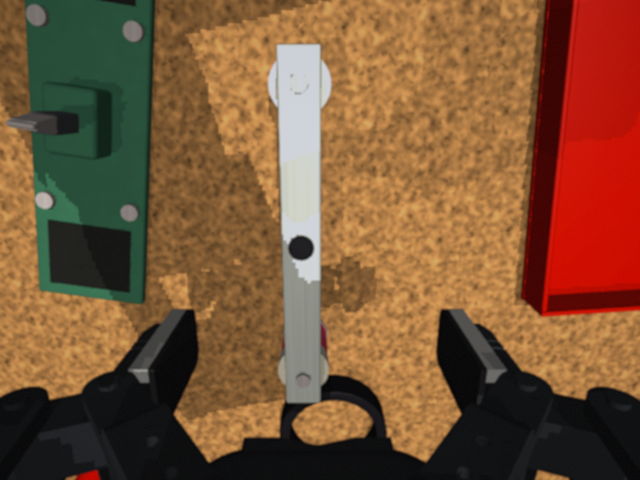

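Disc at (300,248) projects to (595.1,145.3), which agrees with the top view. I'll descend over it.

```bash
python3 -c "
from h import *
go(594.8,145.2,36)"
python3 -m jog '0 -6.8 -10 30 0 0 0;0 0 0 30 0 0 0;0 0 0 0 0 0 0' 
python3 -c "
from h import *
go(594.8,145.2,36)"
```

```text
t 2.22 pos [587.  155.  156.6] rot deg [ 1.7991e+02 -1.1000e-01 -1.7743e+02] F [-0.5  0.1 -0.2] op 1.0
tool shift [ -7.6 -10.3 120.6]
clock: 2.47
eef_pos: [594.3, 148.9, 100.3]
tcp_rot: [3.138, 0.004, -3.097]
contact_force: [-2.1, -0.4, -0.0]
opening: 0.999
t 2.47 pos [594.3 148.9 100.3] rot deg [ 179.81    0.23 -177.45] F [-2.1 -0.4 -0. ] op 0.999
tool shift [-0.1 -4.  64.3]
```

```bash
python3 -m jog '0 0 -4 32 0 0 0;0 0 0 30 0 0 0;0 0 0 2 0 0 0;0 0 0 0 0 0 0' 
python3 -c "
from h import *
go(594.8,145.2,36)"
```

```text
clock: 2.8
eef_pos: [596.3, 148.9, 43.6]
tcp_rot: [3.136, 0.011, -3.097]
contact_force: [0.1, 0.1, 0.1]
opening: 0.997
t 2.8 pos [596.3 148.9  43.6] rot deg [ 179.7     0.63 -177.47] F [0.1 0.1 0.1] op 0.997
tool shift [ 1.7 -3.7  7.5]
```

```bash
python3 -m jog '0 1.5 -4.5 8 0 0.6 0;0 0 -1 1 0 0 0;0 0 0 0 0 0 0' 
python3 -c "
from h import *
go(594.8,145.2,36)"
```

```text
clock: 3.05
eef_pos: [597.2, 144.6, 40.3]
tcp_rot: [3.135, 0.005, -3.097]
contact_force: [0.6, 0.6, -0.7]
opening: 1.001
t 3.05 pos [597.2 144.6  40.3] rot deg [ 179.63    0.3  -177.43] F [ 0.6  0.6 -0.7] op 1.001
tool shift [2.4 0.6 4.3]
```

```bash
python3 -m jog '0 4 1 6 -0.3 0.3 0;80 0 0 0 0 0 0;160 0 0 0 0 0 0;255 0 0 0 0 0 0;255 0 0 0 0 0 0' 40
python3 -m jog '255 0 0 0 0 0 0;255 0 0 0 0 0 0;255 0 0 0 0 0 0;255 0 0 0 0 0 0'
python3 -c "
from h import *
go(594.8,145.2,36)"
```

```text
clock: 3.47
eef_pos: [594.9, 145.9, 37.5]
tcp_rot: [3.128, 0.005, -3.098]
contact_force: [-0.6, -0.3, -0.8]
opening: 0.456
clock: 3.8
eef_pos: [595.0, 145.8, 37.7]
tcp_rot: [3.128, 0.005, -3.097]
contact_force: [0.3, -1.0, 0.5]
opening: 0.267
t 3.8 pos [595.  145.8  37.7] rot deg [ 179.24    0.26 -177.47] F [ 0.3 -1.   0.5] op 0.267
tool shift [ 0.2 -0.6  1.7]
```

```bash
python3 -m jog '255 0 0 -25 0.8 0 0;255 0 0 -35 0 0 0;255 0 0 -35 0 0 0;255 0 0 -5 0 0 0;255 0 0 0 0 0 0'
python3 - <<'E'
from h import *
c=optics.camera_info("wrist"); im=optics.grab_frame("wrist"); cv2.imwrite("pics/w3.png",im[:,:,::-1])
t=optics.grab_frame("top"); cv2.imwrite("pics/top3.png",t[:,:,::-1]); 
import pickle; pickle.dump(c,open("c3.pkl","wb"))
go(527,-2.8,150)
ct=optics.camera_info("top")
H=hsv(t); h,s,v=[H[:,:,i].astype(int) for i in range(3)]
m=((h>60)&(h<95)&(s>90)).astype(np.uint8); m[:, :290]=0; m[:,360:]=0; m=cv2.morphologyEx(m,cv2.MORPH_CLOSE,np.ones((21,21)))
for b,st,ce in blobs(m,500):
    P=np.argwhere(b)[:,::-1]; Wd=np.array([onz(ct,u,w,8)[:2] for u,w in P],np.float32); print(st,ce,cv2.minAreaRect(Wd),Wd.mean(0))
cv2.imwrite("pics/top3c.png",cv2.resize(t[190:320,270:440],None,fx=4.5,fy=4.5,interpolation=cv2.INTER_CUBIC)[:,:,::-1])
E
```

```text
clock: 4.22
eef_pos: [591.6, 144.9, 137.7]
tcp_rot: [-3.139, -0.004, -3.098]
contact_force: [0.4, -0.1, -2.5]
opening: 0.269
t 4.32 pos [591.2 144.8 136.3] rot deg [-179.82   -0.29 -177.5 ] F [-0.1 -0.3 -2.8] op 0.273
tool shift [  70.7 -144.7  -12.9]
[ 314  211   28   84 1664] [327.9921875  244.20793269] ((537.20947265625, -3.93292236328125), (75.05830383300781, 244.96463012695312), 83.53340148925781) [558.92065   -8.782786]
```

View pics/w3.png

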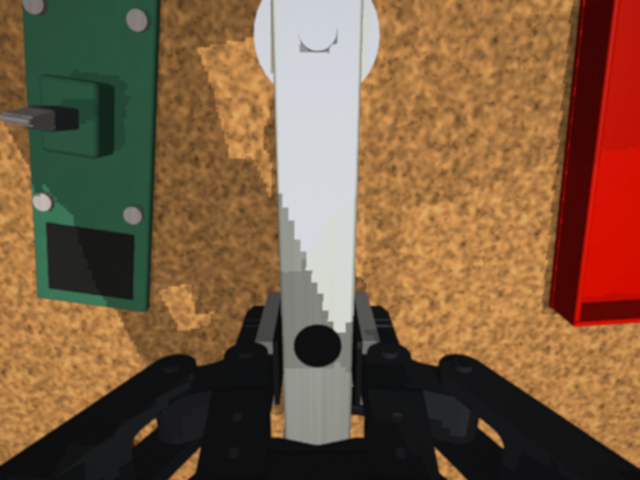

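View pics/top3c.png

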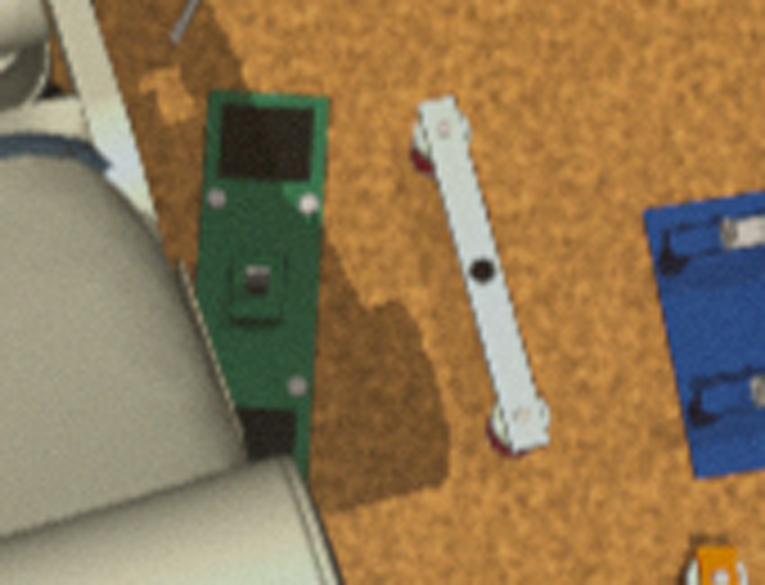

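```bash
python3 - <<'E'
from h import *
import pickle
ct=optics.camera_info("top"); c3=pickle.load(open("c3.pkl","rb"))
f=lambda c,u,v,z:onz(c,u,v,z)[:2].round(1)
print("knife top",f(ct,327.1,250.4,77))
# studs in topcrop (scale 2.28 off 160,120)
S=[(361,260),(407,263),(354,352),(401,355)]
g=[f(ct,160+u/2.28,120+v/2.28,8.5) for u,v in S]; print("studs top",g,np.mean(g,0))
C=[(357,206),(418,209),(405,413),(344,411)]
g=[f(ct,160+u/2.28,120+v/2.28,8) for u,v in C]; print("corners top",g,np.mean(g,0))
g=[f(c3,u,v,8.5) for u,v in ((33,4),(137,20),(42,202),(133,215))]; print("studs w3",g,np.mean(g,0))
a=cv2.resize(cv2.imread("pics/w3.png")[60:180,0:130],None,fx=5,fy=5,interpolation=cv2.INTER_CUBIC); cv2.imwrite("pics/k.png",a)
E
```

```text
knife top [525.5  -4.2]
studs top [array([590.2,  18. ]), array([583.4, -40.8]), array([471.1,  32.3]), array([464.4, -26.9])] [527.275  -4.35 ]
corners top [array([662.4,  19.9]), array([654.6, -58.8]), array([390.7, -28.2]), array([396.8,  48.1])] [526.125  -4.75 ]
studs w3 [array([465.1, -28.6]), array([471.,  32.]), array([585.1, -41.6]), array([591.5,  19.1])] [528.175  -4.775]
```

View pics/k.png

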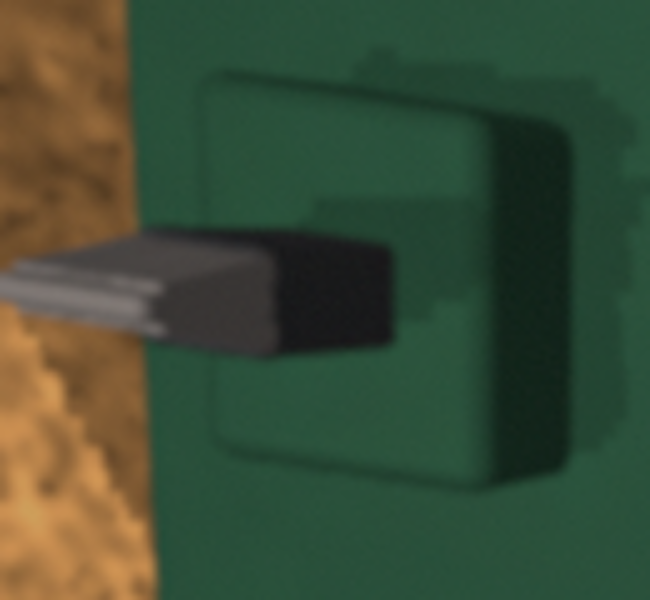

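```bash
python3 -c "
from h import *
c=optics.camera_info('wrist'); print(onz(c,317.5,345,158.6))"
python3 -m jog '255 15 -29 -3 0 0 2;255 15 -29 -3 0 0 2;255 15 -29 -3 0 0 2;255 14 -29 -3 0 0 2;255 12 -29 -3 0 0 2' >/dev/null
python3 -m jog '255 0 0 0 0 0 1;255 0 0 0 0 0 0'
python3 -c "
from h import *
go(527.5,-4.5,150)"
```

```text
[591.58159484 144.9500836  158.6       ]
clock: 4.9
eef_pos: [506.6, -2.7, 140.5]
tcp_rot: [-3.135, -0.021, 2.987]
contact_force: [0.0, 0.3, -1.8]
opening: 0.268
t 4.9 pos [506.6  -2.7 140.5] rot deg [-179.61   -1.19  171.14] F [ 0.   0.3 -1.8] op 0.268
tool shift [-20.7   1.3  -9.9]
```

```bash

python3 -m jog '255 -15 0.5 0 -0.4 -1.2 -2.5;255 -6 0.5 0 0 0 0;255 0 0 0 0 0 0'
python3 -c "
from h import *
go(527.5,-4.5,95)"
```

```text
clock: 5.15
eef_pos: [526.0, -4.4, 136.6]
tcp_rot: [3.141, -0.006, 3.031]
contact_force: [-0.2, -0.3, -2.2]
opening: 0.273
t 5.15 pos [526.   -4.4 136.6] rot deg [179.97  -0.33 173.69] F [-0.2 -0.3 -2.2] op 0.273
tool shift [-1.8  0.1 41.6]
```

```bash

python3 -m jog '255 -1.5 0 22 0 -0.3 0;255 0 0 22 0 0 0;255 0 0 4 0 0 0;255 0 0 0 0 0 0'
python3 - <<'E'
from h import *
go(527.5,-4.5,66)
t=optics.grab_frame("scene"); cv2.imwrite("pics/s4.png",cv2.resize(t[200:340,230:410],None,fx=4,fy=4,interpolation=cv2.INTER_CUBIC)[:,:,::-1])
E
```

```text
clock: 5.48
eef_pos: [527.9, -2.1, 85.8]
tcp_rot: [3.141, -0.003, 3.031]
contact_force: [-0.3, 0.8, -2.7]
opening: 0.268
t 5.48 pos [527.9  -2.1  85.8] rot deg [179.99  -0.18 173.69] F [-0.3  0.8 -2.7] op 0.268
tool shift [ 0.1 -2.4 19.8]
```

View pics/s4.png

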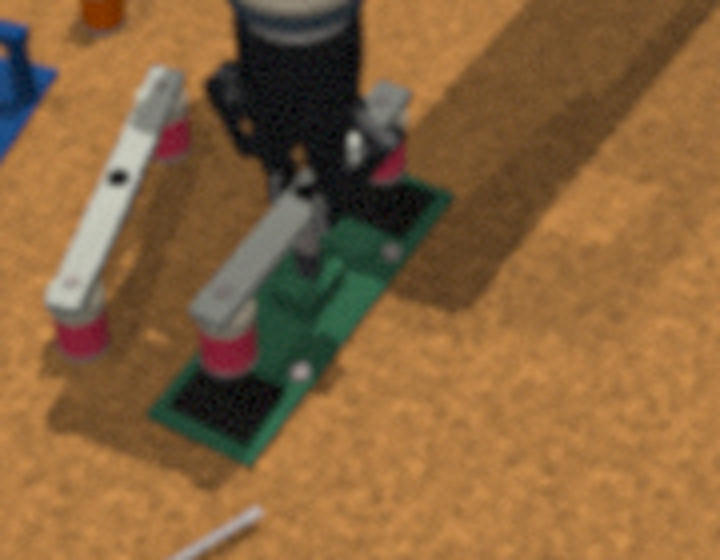

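The arm is square above the stand, its pods over the pads. I'll lower it onto the edge.

```bash

python3 -m jog '255 0 -3 5 0 0 0;255 0 0 5 0 0 0;255 0 0 4 0 0 0;255 0 0 0 0 0 0'
python3 -c "
from h import *
go(527.5,-4.5,65.7)"
```

```text
clock: 5.87
eef_pos: [528.8, -4.7, 73.2]
tcp_rot: [3.141, -0.001, 3.032]
contact_force: [-0.3, -0.1, -1.3]
opening: 0.266
t 5.87 pos [528.8  -4.7  73.2] rot deg [ 1.7997e+02 -4.0000e-02  1.7372e+02] F [-0.3 -0.1 -1.3] op 0.266
tool shift [1.4 0.  7.5]
```

```bash

python3 -m jog '255 1.5 0 4 0 0 0;255 0 0 3 0 0 0;255 0 0 0 0 0 0'
python3 -m jog '255 0 0 1.5 0 0 0;255 0 0 0 0 0 0'
python3 -c "
from h import *
go(527.5,-4.5,65.7)"
```

```text
clock: 6.12
eef_pos: [527.8, -4.6, 66.4]
tcp_rot: [3.141, 0.001, 3.032]
contact_force: [1.0, 0.2, -1.7]
opening: 0.274
clock: 6.28
eef_pos: [527.7, -4.6, 65.3]
tcp_rot: [3.141, 0.001, 3.031]
contact_force: [-1.2, 0.6, -2.2]
opening: 0.274
t 6.28 pos [527.7  -4.6  65.3] rot deg [1.7996e+02 3.0000e-02 1.7368e+02] F [-1.2  0.6 -2.2] op 0.274
tool shift [ 0.2  0.1 -0.4]
```

```bash

python3 -m jog '255 0 0 1.2 0 0 0;255 0 0 0 0 0 0'
python3 -m jog '255 0 0 1.2 0 0 0;255 0 0 0 0 0 0'
```

```text
clock: 6.45
eef_pos: [527.7, -4.6, 65.4]
tcp_rot: [3.141, 0.001, 3.031]
contact_force: [-1.3, 0.0, -2.1]
opening: 0.273
clock: 6.62
eef_pos: [527.7, -4.6, 65.4]
tcp_rot: [3.141, 0.001, 3.031]
contact_force: [-1.7, -0.0, -2.2]
opening: 0.27
```

```bash

python3 -m jog '255 0 0 2.5 0 0 0;255 0 0 0 0 0 0'
python3 -m jog '255 0 0 2.5 0 0 0;255 0 0 0 0 0 0'
```

```text
clock: 6.78
eef_pos: [527.8, -4.6, 65.3]
tcp_rot: [3.141, 0.001, 3.031]
contact_force: [-2.8, 0.2, -2.3]
opening: 0.273
clock: 6.95
eef_pos: [527.8, -4.6, 65.4]
tcp_rot: [3.141, 0.001, 3.031]
contact_force: [-2.0, 0.5, -2.1]
opening: 0.269
```

```bash

python3 -m jog '255 0 0 5 0 0 0'; python3 - <<'E'
from h import *
go(527.5,-4.5,66)
t=optics.grab_frame("scene"); cv2.imwrite("pics/s5.png",cv2.resize(t[200:340,230:410],None,fx=4,fy=4,interpolation=cv2.INTER_CUBIC)[:,:,::-1])
t=optics.grab_frame("wrist"); cv2.imwrite("pics/w5.png",t[:,:,::-1])
E
```

```text
clock: 7.03
eef_pos: [528.7, -4.8, 63.2]
tcp_rot: [3.141, 0.003, 3.032]
contact_force: [-12.5, -0.7, 46.4]
opening: 0.268
t 7.03 pos [528.7  -4.8  63.2] rot deg [1.7996e+02 1.7000e-01 1.7369e+02] F [-12.5  -0.7  46.4] op 0.268
tool shift [ 1.3  0.2 -2.8]
```

View pics/s5.png

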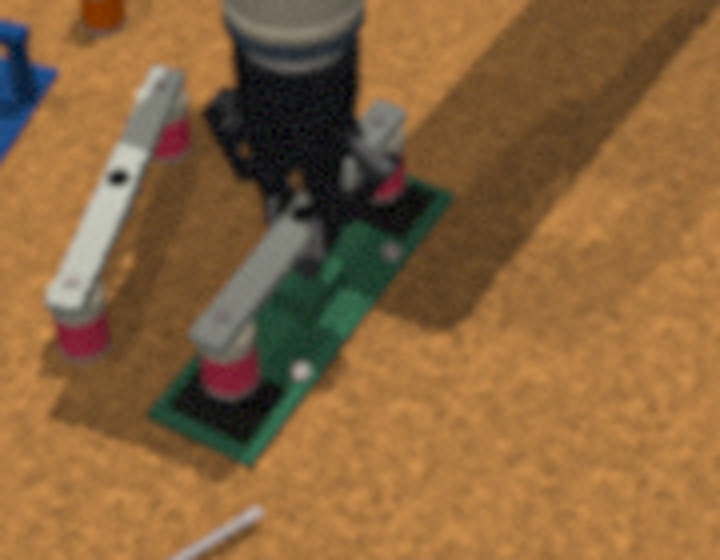

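View pics/w5.png

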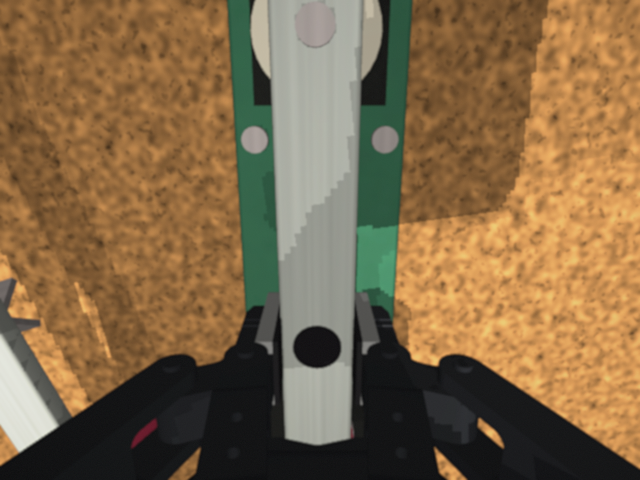

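The saddle is seated on the edge: contact came at z≈65.4, and my last row pressed a bit hard at 46 N. I'll relax that and release.

```bash

python3 -m jog '255 0 0 -1 0 0 0;255 0 0 0 0 0 0'; python3 -m jog '200 0 0 0 0 0 0;150 0 0 0 0 0 0;60 0 0 0 0 0 0;0 0 0 0 0 0 0;0 0 0 0 0 0 0'; python3 -m jog '0 0 0 0 0 0 0;0 0 0 0 0 0 0'
```

```text
clock: 7.3
eef_pos: [529.5, -5.0, 65.4]
tcp_rot: [3.141, 0.005, 3.032]
contact_force: [-0.1, 0.3, -1.3]
opening: 0.27
clock: 7.72
eef_pos: [530.2, -5.0, 64.5]
tcp_rot: [3.141, 0.006, 3.032]
contact_force: [0.2, -0.7, 0.3]
opening: 0.825
clock: 7.88
eef_pos: [530.3, -4.9, 64.1]
tcp_rot: [3.141, 0.006, 3.032]
contact_force: [-0.7, -0.9, -1.2]
opening: 0.996
```

Now retreat straight up and look.

```bash

python3 -m jog '0 0 0 -20 0 0 0;0 0 0 -35 0 0 0;0 0 0 -38 0 0 0;0 0 0 -38 0 0 0;0 0 0 -10 0 0 0';python3 -m jog '0 0 0 0 0 0 0;0 0 0 0 0 0 0;0 0 0 0 0 0 0'
python3 - <<'E'
from h import *
go(527.5,-4.5,66)
t=optics.grab_frame("scene"); cv2.imwrite("pics/s6.png",cv2.resize(t[200:340,230:410],None,fx=4,fy=4,interpolation=cv2.INTER_CUBIC)[:,:,::-1])
t=optics.grab_frame("wrist"); cv2.imwrite("pics/w6.png",t[:,:,::-1])
E
```

```text
clock: 8.3
eef_pos: [526.2, -4.9, 206.1]
tcp_rot: [-3.141, -0.004, 3.032]
contact_force: [1.7, -0.8, 0.3]
opening: 1.003
clock: 8.55
eef_pos: [527.9, -4.9, 209.0]
tcp_rot: [3.141, 0.002, 3.032]
contact_force: [1.0, -0.4, 0.1]
opening: 0.998
t 8.55 pos [527.9  -4.9 209. ] rot deg [1.7997e+02 1.2000e-01 1.7370e+02] F [ 1.  -0.4  0.1] op 0.998
tool shift [  0.8   0.3 143. ]
```

View pics/s6.png

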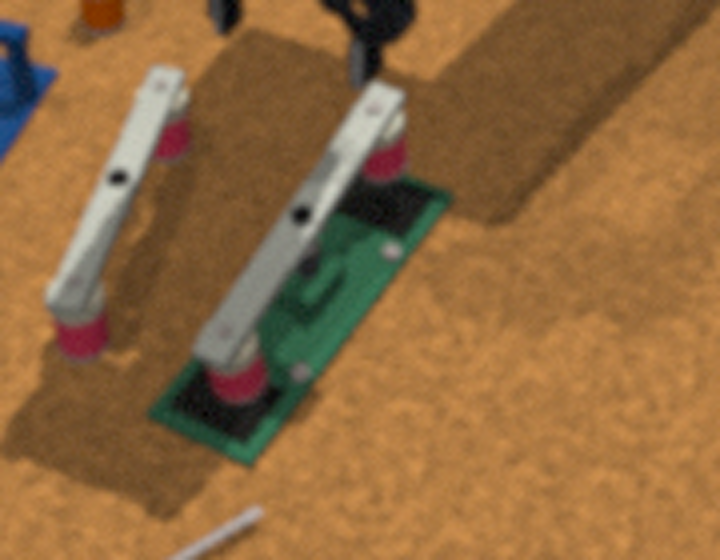

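View pics/w6.png

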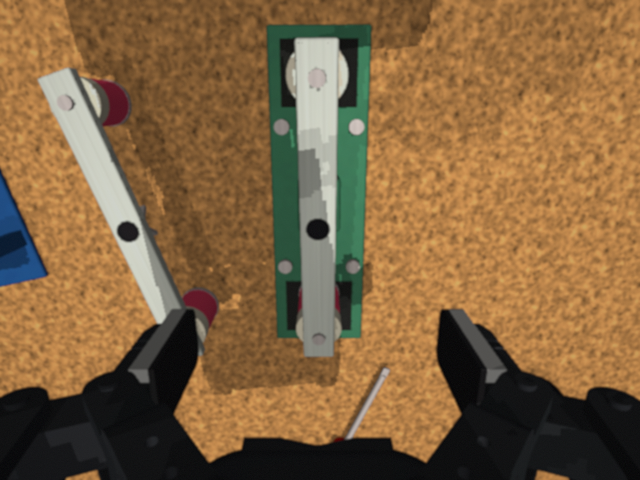

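```bash
cat >> h.py <<'E'
def tri(c1,p1,c2,p2):
    A=[];b=[]
    for c,p in((c1,p1),(c2,p2)):
        o,d=ray(c,*p); d=d/np.linalg.norm(d); M=np.eye(3)-np.outer(d,d); A.append(M); b.append(M@o)
    x,*_=np.linalg.lstsq(np.vstack(A),np.concatenate(b),rcond=None); 
    return x.round(1)
E
python3 - <<'E'
from h import *
cs,cw=optics.camera_info("scene"),optics.camera_info("wrist")
print(tri(cw,(317,78),cs,(230+374/4,200+107/4)),tri(cw,(319,339),cs,(230+226/4,200+330/4)),tri(cw,(318,229),cs,(230+301/4,200+214/4)))
E
```

```text
[436.7   6.2 105.5] [622.1 -12.3  71.2] [529.4  -3.7  88.1]
```

The triangulated ends stand at z 105.5 and 71.2, a tilt of 0.18 rad, so the arm dropped at its far end and is a reject. I'll regrasp it.

```bash

python3 -m jog '0 0 0 30 0 0 0;0 0 0 35 0 0 0;0 0 0 35 0 0 0;0 0 0 15 0 0 0;0 0 0 0 0 0 0'
python3 - <<'E'
from h import *
go(528,-4.5,66)
t=optics.grab_frame("scene"); cv2.imwrite("pics/s7.png",cv2.resize(t[200:340,230:410],None,fx=4,fy=4,interpolation=cv2.INTER_CUBIC)[:,:,::-1])
E
```

```text
clock: 9.07
eef_pos: [525.6, -4.9, 85.0]
tcp_rot: [-3.142, -0.004, 3.032]
contact_force: [0.1, 0.5, -0.8]
opening: 0.997
t 9.07 pos [525.6  -4.9  85. ] rot deg [-180.    -0.2  173.7] F [ 0.1  0.5 -0.8] op 0.997
tool shift [-2.4  0.6 19. ]
```

View pics/s7.png

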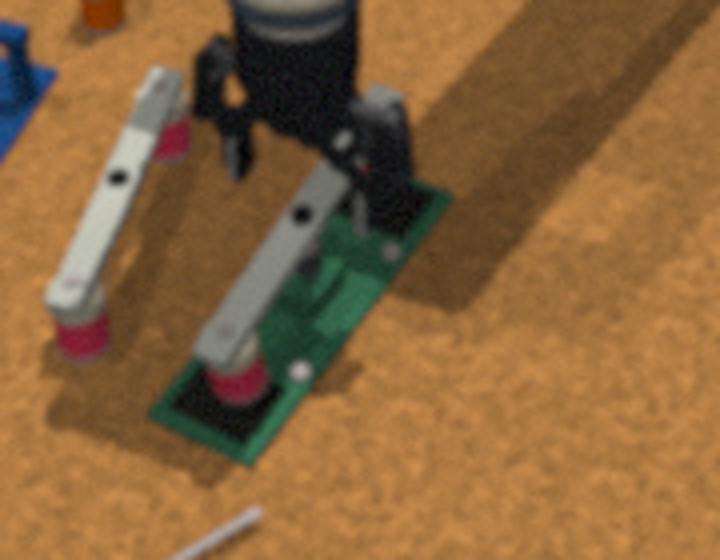

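The arm is still tipped and resting. Descend and grip.

```bash

python3 -m jog '0 -2 0 12 0 0 0;0 -2 0 6 0 0 0;0 0 0 1 0 0 0;0 0 0 0 0 0 0'
python3 -c "
from h import *
go(528,-4.5,66)"
```

```text
clock: 9.45
eef_pos: [530.2, -5.3, 67.4]
tcp_rot: [-3.141, -0.005, 3.032]
contact_force: [-0.1, -0.3, -0.1]
opening: 0.999
t 9.45 pos [530.2  -5.3  67.4] rot deg [-179.99   -0.26  173.69] F [-0.1 -0.3 -0.1] op 0.999
tool shift [2.3 0.6 1.4]
```

```bash

python3 -m jog '60 2 0.4 2 0 0 0;160 0 0 0 0 0 0;255 0 0 0 0 0 0;255 0 0 0 0 0 0;255 0 0 0 0 0 0' 60
python3 -m jog '255 0 0 0 0 0 0;255 0 0 0 0 0 0;255 0 0 0 0 0 0'
python3 -m jog '255 0 0 -15 0 0 0;255 0 0 -30 0 0 0;255 0 0 -35 0 0 0;255 0 0 -10 0 0 0'
python3 - <<'E'
from h import *
go(492.7,366.3,150)
c=optics.camera_info("top")
im=cv2.imread("pics/w6.png")
E
```

```text
clock: 9.87
eef_pos: [530.0, -4.6, 68.6]
tcp_rot: [3.141, 0.0, 3.032]
contact_force: [-1.0, -0.5, -0.3]
opening: 0.3
clock: 10.12
eef_pos: [530.0, -4.6, 69.0]
tcp_rot: [3.141, 0.001, 3.032]
contact_force: [0.6, 0.1, -1.6]
opening: 0.267
clock: 10.45
eef_pos: [526.4, -4.7, 157.6]
tcp_rot: [-3.141, -0.009, 3.032]
contact_force: [2.2, 0.9, -1.4]
opening: 0.266
t 10.45 pos [526.4  -4.7 157.6] rot deg [-179.96   -0.54  173.7 ] F [ 2.2  0.9 -1.4] op 0.266
tool shift [ 74.2 365.    8. ]
```

```bash

python3 -m jog '255 0 0 0 0 -5.2 0;255 0 0 0 0 -5.2 0;255 0 0 0 0 0 -6;255 0 0 0 0 0 -6;255 0 0 0 0 0 0'
python3 - <<'E'
from h import *
go(492.7,366.3,150)
cs=optics.camera_info("scene")
t=optics.grab_frame("scene"); cv2.imwrite("pics/s8.png",cv2.resize(t[130:330,230:430],None,fx=3,fy=3,interpolation=cv2.INTER_CUBIC)[:,:,::-1])
t=optics.grab_frame("wrist"); cv2.imwrite("pics/w8.png",t[:,:,::-1])
E
```

```text
clock: 10.87
eef_pos: [527.0, -4.7, 159.9]
tcp_rot: [-3.101, 0.18, -3.031]
contact_force: [-1.0, 0.8, -2.2]
opening: 0.266
t 10.87 pos [527.   -4.7 159.9] rot deg [-177.7    10.3  -173.67] F [-1.   0.8 -2.2] op 0.266
tool shift [ -4.9 372.7  -4. ]
```

View pics/s8.png

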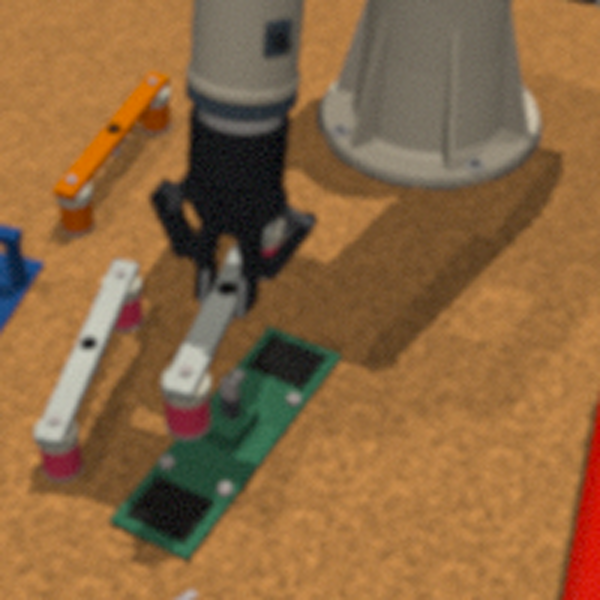

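View pics/w8.png

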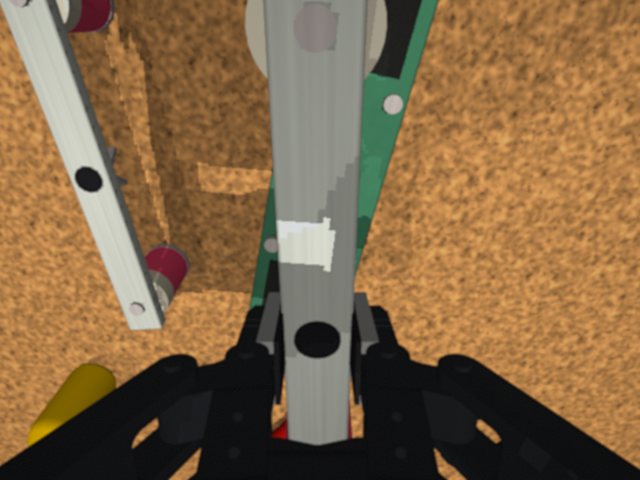

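```bash

python3 -m jog '255 1.5 37 0 -2.3 0 0;255 0 39 0 0 0 0;255 0 39 0 0 0 0;255 0 39 0 0 0 0;255 0 39 0 0 0 0'>/dev/null
python3 -m jog '255 0 39 0 0 0 0;255 0 39 0 0 0 0;255 0 39 0 0 0 0;255 0 39 0 0 0 0;255 0 10 0 0 0 0'
python3 - <<'E'
from h import *
go(492.7,366.3,150)
E
```

```text
clock: 11.8
eef_pos: [497.0, 366.6, 157.0]
tcp_rot: [3.132, 0.178, -3.086]
contact_force: [0.2, -0.4, -1.8]
opening: 0.26
t 11.8 pos [497.  366.6 157. ] rot deg [ 179.43   10.23 -176.84] F [ 0.2 -0.4 -1.8] op 0.26
tool shift [ 5.5 -0.1  6.2]
```

```bash

python3 -m jog '255 3 0 0 0.5 0 -3;255 0 0 0 0 0 0;255 0 0 0 0 0 0'
python3 - <<'E'
from h import *
go(492.7,366.3,150)
cs=optics.camera_info("scene");cw=optics.camera_info("wrist")
t=optics.grab_frame("scene"); cv2.imwrite("pics/s9.png",cv2.resize(t[180:380,340:540],None,fx=3,fy=3,interpolation=cv2.INTER_CUBIC)[:,:,::-1])
t=optics.grab_frame("wrist"); cv2.imwrite("pics/w9.png",t[:,:,::-1])
import pickle; pickle.dump((cs,cw),open("c9.pkl","wb"))
E
```

```text
clock: 12.05
eef_pos: [493.5, 371.3, 154.7]
tcp_rot: [-3.134, 0.177, -3.036]
contact_force: [0.4, -0.1, -2.5]
opening: 0.262
t 12.05 pos [493.5 371.3 154.7] rot deg [-179.59   10.16 -173.95] F [ 0.4 -0.1 -2.5] op 0.262
tool shift [ 2.1 -4.8  4.5]
```

View pics/s9.png

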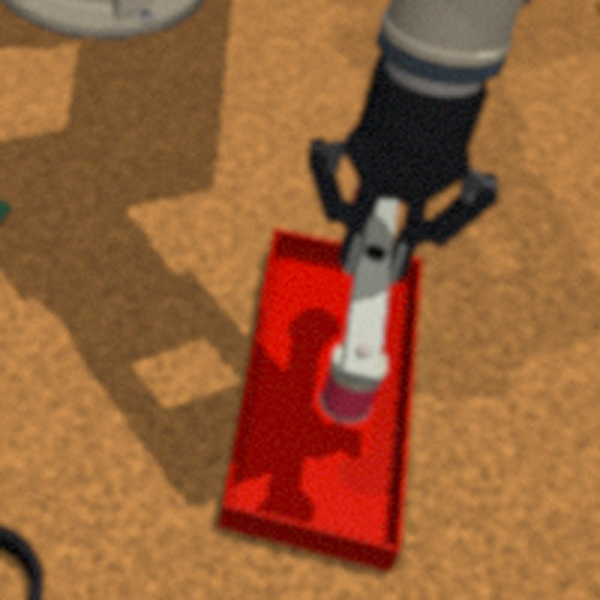

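View pics/w9.png

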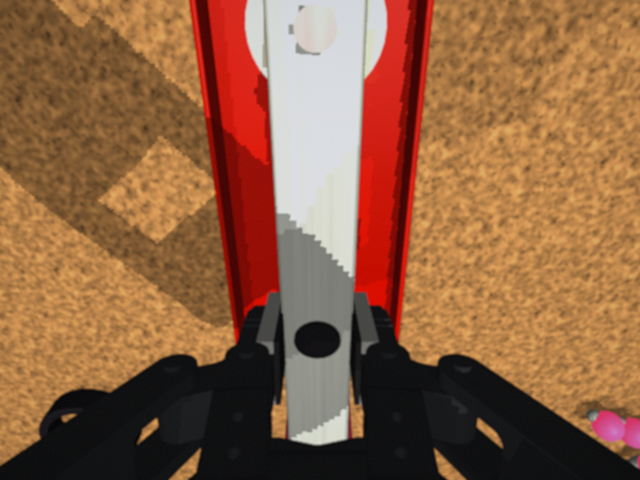

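```bash
python3 - <<'E'
from h import *
import pickle
cs,cw=pickle.load(open("c9.pkl","rb"))
d=tri(cw,(317,340),cs,(465.2,263.9)); print("disc",d)
from scipy.optimize import brentq
for nm,c,p in(("far",cs,(340+363/3,180+352/3)),("near",cw,(316,28))):
    for z in range(130,200,10):
        q=onz(c,*p,z); print(nm,z,round(np.linalg.norm(q-d),1),end="; ")
    print()
E
```

```text
disc [489.6 372.1 174.4]
far 130 74.7; far 140 76.7; far 150 80.8; far 160 86.7; far 170 94.1; far 180 102.8; far 190 112.3; 
near 130 103.7; near 140 100.0; near 150 97.2; near 160 95.3; near 170 94.4; near 180 94.6; near 190 95.9;
```

```bash
python3 -c "
from h import *
go(496.5,365.5,60)"
```

```text
t 12.15 pos [493.6 370.3 154.8] rot deg [-179.58   10.15 -173.97] F [-0.3 -0.4 -2. ] op 0.269
tool shift [14.3 -4.4 93.8]
```

```bash
python3 -m jog '255 4.5 -2 30 0 0 0;255 4.5 -2 30 0 0 0;255 4.5 0 28 0 0 0;255 0 0 0 0 0 0;255 0 0 0 0 0 0'
python3 -c "
from h import *
go(496.5,365.5,46)"
```

```text
clock: 12.57
eef_pos: [500.3, 362.8, 66.2]
tcp_rot: [-3.139, 0.181, -3.051]
contact_force: [-0.3, 0.2, -1.2]
opening: 0.265
t 12.57 pos [500.3 362.8  66.2] rot deg [-179.84   10.39 -174.8 ] F [-0.3  0.2 -1.2] op 0.265
tool shift [ 7.1  3.1 19.2]
```

```bash
python3 -m jog '255 6 3 8 0 0 0;255 0.5 0 3 0 0 0;255 0 0 0 0 0 0'
python3 -c "
from h import *
go(496.5,365.5,46)"
python3 -m jog '255 0.5 0 4 0 0 0;255 0 0 0 0 0 0'

```

```text
clock: 12.82
eef_pos: [497.1, 365.2, 56.6]
tcp_rot: [-3.141, 0.184, -3.055]
contact_force: [-0.1, -0.4, -0.7]
opening: 0.262
t 12.82 pos [497.1 365.2  56.6] rot deg [-179.96   10.55 -175.04] F [-0.1 -0.4 -0.7] op 0.262
tool shift [ 2.5  0.4 10.3]
clock: 12.98
eef_pos: [498.2, 366.1, 54.3]
tcp_rot: [3.141, 0.187, -3.055]
contact_force: [-0.7, -0.9, -3.0]
opening: 0.262
```

```bash

python3 -m jog '255 0.5 0 4 0 0 0;255 0 0 2 0 0 0'
python3 -m jog '255 0 0 3 0 0 0;255 0 0 0 0 0 0'

```

```text
clock: 13.15
eef_pos: [499.6, 367.1, 49.5]
tcp_rot: [3.139, 0.189, -3.055]
contact_force: [-0.9, -0.3, -2.5]
opening: 0.259
clock: 13.32
eef_pos: [500.4, 367.4, 46.4]
tcp_rot: [3.139, 0.189, -3.055]
contact_force: [-0.8, -0.6, -2.5]
opening: 0.265
```

```bash

python3 -m jog '255 0 0 2.5 0 0 0;255 0 0 0 0 0 0'
python3 - <<'E'
from h import *
t=optics.grab_frame("scene"); cv2.imwrite("pics/s10.png",cv2.resize(t[180:380,340:540],None,fx=3,fy=3,interpolation=cv2.INTER_CUBIC)[:,:,::-1])
E
```

```text
clock: 13.48
eef_pos: [500.8, 368.3, 46.2]
tcp_rot: [3.138, 0.19, -3.056]
contact_force: [-0.6, -0.3, -2.5]
opening: 0.262
```

View pics/s10.png

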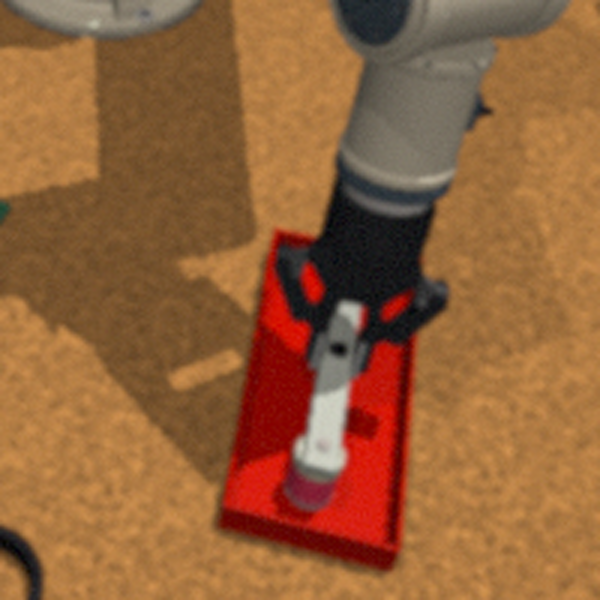

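```bash

python3 -m jog '255 0 0 3 0 0 0'
python3 -m jog '255 0 0 0 0 0 0'

```

```text
clock: 13.62
eef_pos: [501.4, 369.1, 45.4]
tcp_rot: [3.137, 0.191, -3.056]
contact_force: [-31.1, -10.1, 70.0]
opening: 0.262
clock: 13.7
eef_pos: [501.3, 369.3, 46.4]
tcp_rot: [3.136, 0.191, -3.056]
contact_force: [1.0, -0.9, -1.3]
opening: 0.265
```

```bash

python3 -m jog '200 0 0 0 0 0 0;120 0 0 0 0 0 0;0 0 0 0 0 0 0;0 0 0 0 0 0 0;0 0 0 0 0 0 0'
python3 -m jog '0 0 0 0 0 0 0;0 0 0 -15 0 0 0;0 0 0 -35 0 0 0;0 0 0 -38 0 0 0;0 0 0 -38 0 5 0'
python3 -m jog '0 0 0 0 0 5.5 0;0 0 0 0 0 0 0'
python3 - <<'E'
from h import *
go(523.7,-142.8,190)
t=optics.grab_frame("scene"); cv2.imwrite("pics/s11.png",cv2.resize(t[180:380,340:540],None,fx=3,fy=3,interpolation=cv2.INTER_CUBIC)[:,:,::-1])
t=optics.grab_frame("wrist"); cv2.imwrite("pics/w11.png",t[:,:,::-1])
E
```

```text
clock: 14.12
eef_pos: [502.2, 369.9, 46.4]
tcp_rot: [3.135, 0.193, -3.056]
contact_force: [-0.2, -0.5, 0.1]
opening: 0.824
clock: 14.53
eef_pos: [471.7, 362.3, 162.8]
tcp_rot: [-3.136, 0.09, -3.054]
contact_force: [1.0, 0.2, -1.3]
opening: 1.001
clock: 14.7
eef_pos: [474.1, 365.8, 172.3]
tcp_rot: [3.138, -0.004, -3.052]
contact_force: [0.0, -0.4, -0.5]
opening: 1.0
t 14.7 pos [474.1 365.8 172.3] rot deg [ 179.8    -0.2  -174.86] F [ 0.  -0.4 -0.5] op 1.0
tool shift [  -3.7 -510.9  -19.6]
```

View pics/s11.png

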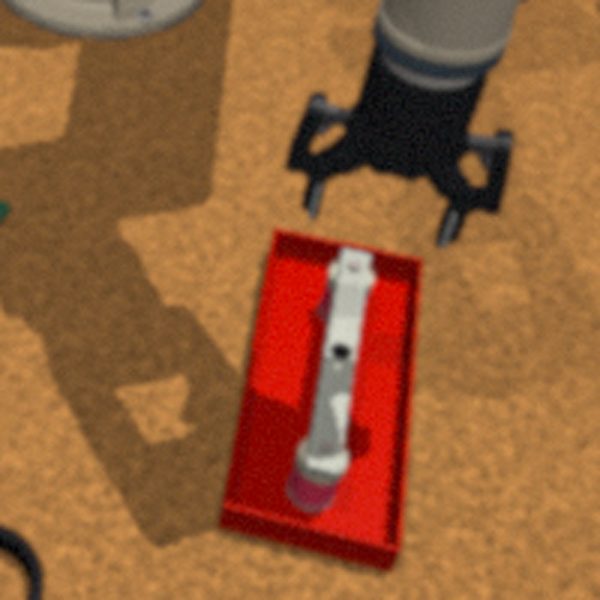

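View pics/w11.png

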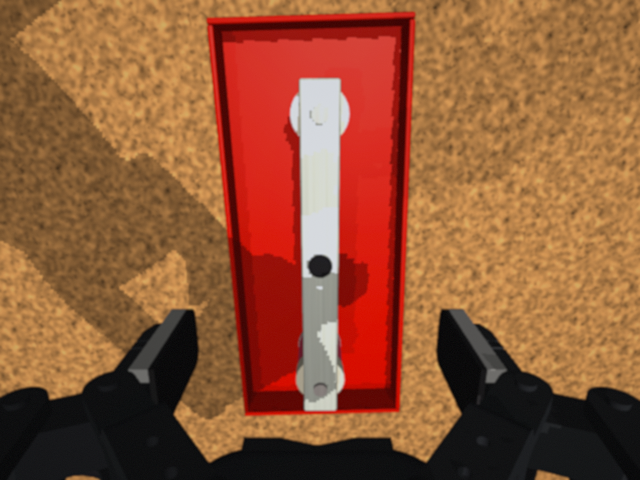

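The first arm stands on both pods inside the red tray, with its disc at (319,266). On to the second arm.

```bash

python3 -m jog '0 0 -37 -4 0 0 0;0 0 -38 -4 0 0 0;0 0 -38 -4 0 0 0;0 0 -38 -4 0 0 0;0 0 -38 -4 0 0 0'>/dev/null
python3 -m jog '0 0 -38 0 0 0 -1;0 0 -38 0 0 0 -1;0 0 -38 0 0 0 -1;0 0 -38 0 0 0 -1;0 0 -38 0 0 0 -1'
python3 -c "
from h import *
go(523.7,-142.8,160)"
```

```text
clock: 15.63
eef_pos: [502.8, -23.6, 176.8]
tcp_rot: [-3.127, 0.001, -2.952]
contact_force: [0.9, 0.4, 0.0]
opening: 0.997
t 15.63 pos [502.8 -23.6 176.8] rot deg [-1.7918e+02  6.0000e-02 -1.6916e+02] F [0.9 0.4 0. ] op 0.997
tool shift [   1.9 -120.7   18.5]
```

```bash

python3 -m jog '0 0 -34 0 -0.7 0 0;0 0 -34 5 0 0 0;0 0 -34 5 0 0 0;0 0 -12 0 0 0 0;0 0 0 0 0 0 0'
python3 - <<'E'
from h import *
go(523.7,-142.8,150)
c=optics.camera_info("wrist"); im=optics.grab_frame("wrist"); cv2.imwrite("pics/w12.png",im[:,:,::-1])
H=hsv(im); m=(H[:,:,2]<45)
for b,st,ce in blobs(m,100):
    if st[4]<3000: print(st,ce,onz(c,*ce,60).round(1))
E
```

```text
clock: 16.05
eef_pos: [518.5, -146.7, 159.7]
tcp_rot: [-3.131, -0.003, -2.956]
contact_force: [0.2, 0.3, -0.5]
opening: 0.997
t 16.05 pos [ 518.5 -146.7  159.7] rot deg [-179.39   -0.2  -169.37] F [ 0.2  0.3 -0.5] op 0.997
tool shift [-5.9  3.   9.6]
[309 235  23  22 392] [319.58163265 245.5255102 ] [ 524.8 -145.1   60. ]
[507 265  31  24 329] [517.98784195 275.56838906] [521.  -18.1  60. ]
```

View pics/w12.png

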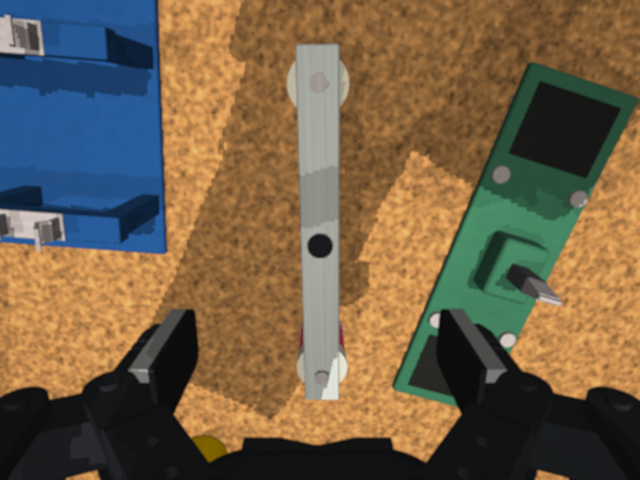

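```bash

python3 -c "
from h import *
print(onz(optics.camera_info('top'),393,172,55))
go(524.8,-145.1,36)"
python3 -m jog '0 -6 2.5 30 -0.6 0 0;0 0 0.5 32 0 0 0;0 0 0 32 0 0 0;0 0 0 10 0 0 0;0 0 0 0 0 0 0'
python3 -c "
from h import *
go(524.8,-145.1,36)"
```

```text
[ 754.17460638 -207.4601841    55.        ]
t 16.1 pos [ 517.9 -145.6  159.4] rot deg [-179.44   -0.25 -169.35] F [ 0.4  0.6 -0. ] op 0.999
tool shift [ -7.4   0.4 123.4]
clock: 16.52
eef_pos: [521.4, -135.3, 51.9]
tcp_rot: [-3.14, -0.002, -2.953]
contact_force: [-0.2, -0.2, 0.2]
opening: 0.998
t 16.52 pos [ 521.4 -135.3   51.9] rot deg [-1.7990e+02 -1.4000e-01 -1.6921e+02] F [-0.2 -0.2  0.2] op 0.998
tool shift [ -1.5 -10.3  15.9]
```

```bash

python3 -m jog '0 -1 -9 6 0 0 0;0 0 -1 6 0 0 0;0 0 0 3 0 0 0;0 0 0 0 0 0 0'
python3 -c "
from h import *
go(524.8,-145.1,36)"
```

```text
clock: 16.85
eef_pos: [525.7, -143.7, 38.6]
tcp_rot: [-3.138, -0.0, -2.95]
contact_force: [0.1, 0.5, 0.2]
opening: 0.999
t 16.85 pos [ 525.7 -143.7   38.6] rot deg [-1.7981e+02 -2.0000e-02 -1.6903e+02] F [0.1 0.5 0.2] op 0.999
tool shift [ 1.1 -1.2  2.6]
```

```bash

python3 -m jog '0 2 -2 3.5 0 0 0;100 0 0 0 0 0 0;200 0 0 0 0 0 0;255 0 0 0 0 0 0;255 0 0 0 0 0 0' 60
python3 -m jog '255 0 0 0 0 0 0;255 0 0 0 0 0 0;255 0 0 0 0 0 0;255 0 0 0 0 0 0'
python3 -c "
from h import *
go(524.8,-145.1,36)"
python3 -m jog '255 0 0 -25 0 0 0;255 0 0 -35 0 0 0;255 0 0 -35 0 0 0;255 0 0 -5 0 0 0;255 0 0 0 0 0 0'
python3 - <<'E'
from h import *
go(527.7,-4.6,140)
c=optics.camera_info("wrist"); im=optics.grab_frame("wrist"); cv2.imwrite("pics/w13.png",im[:,:,::-1])
E
```

```text
clock: 17.27
eef_pos: [525.8, -147.3, 37.6]
tcp_rot: [-3.136, 0.004, -2.951]
contact_force: [1.1, 0.7, -0.7]
opening: 0.452
clock: 17.6
eef_pos: [525.9, -147.3, 38.0]
tcp_rot: [-3.136, 0.004, -2.951]
contact_force: [-0.5, 1.4, -0.4]
opening: 0.265
t 17.6 pos [ 525.9 -147.3   38. ] rot deg [-179.67    0.25 -169.08] F [-0.5  1.4 -0.4] op 0.265
tool shift [0.7 2.4 2. ]
clock: 18.02
eef_pos: [522.8, -146.0, 138.8]
tcp_rot: [-3.139, -0.002, -2.951]
contact_force: [0.5, 0.7, -2.6]
opening: 0.263
t 18.02 pos [ 522.8 -146.   138.8] rot deg [-1.7986e+02 -1.3000e-01 -1.6910e+02] F [ 0.5  0.7 -2.6] op 0.263
tool shift [-31.6 137.9  -1.7]
```

View pics/w13.png

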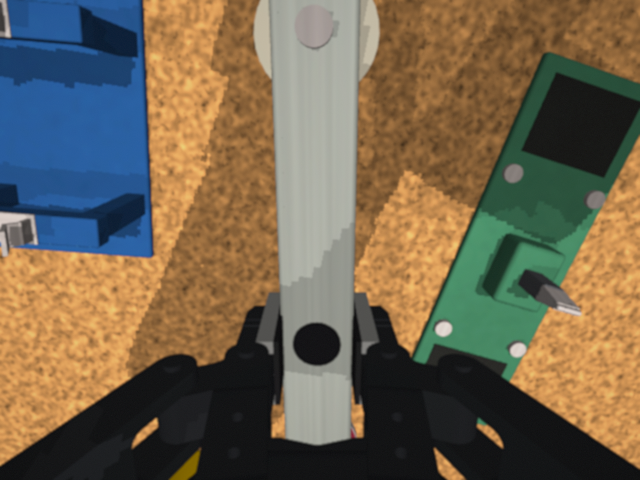

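```bash

python3 -m jog '255 -6 28 0 0 0 3.5;255 -4 28 0 0 0 3.5;255 -2 28 0 0 0 3.5;255 1 28 0 0 0 3.5;255 1 26 0 0 0 3.5'>/dev/null
python3 -m jog '255 0 0 0 0 0 1;255 0 0 0 0 0 0'
python3 -c "
from h import *
go(527.7,-4.6,140)"
```

```text
clock: 18.65
eef_pos: [518.5, -2.3, 127.3]
tcp_rot: [-3.137, -0.013, 2.99]
contact_force: [0.8, -0.6, -2.1]
opening: 0.265
t 18.65 pos [518.5  -2.3 127.3] rot deg [-179.72   -0.73  171.32] F [ 0.8 -0.6 -2.1] op 0.265
tool shift [ -9.3  -0.9 -12.9]
```

```bash

python3 -m jog '255 -9 -1 4 -0.3 -0.7 -2.3;255 0 0 0 0 0 0;255 0 0 0 0 0 0'
python3 -c "
from h import *
go(527.7,-4.6,86)"
```

```text
clock: 18.9
eef_pos: [524.9, -5.2, 119.3]
tcp_rot: [-3.141, -0.007, 3.034]
contact_force: [0.6, -0.2, -0.8]
opening: 0.27
t 18.9 pos [524.9  -5.2 119.3] rot deg [-179.99   -0.37  173.84] F [ 0.6 -0.2 -0.8] op 0.27
tool shift [-3.   0.9 33.3]
```

```bash

python3 -m jog '255 -3 0 17 0 -0.3 0;255 0 0 16 0 0 0;255 0 0 0 0 0 0;255 0 0 0 0 0 0'
python3 -c "
from h import *
go(527.7,-4.6,72)"
```

```text
clock: 19.23
eef_pos: [526.5, -8.0, 84.5]
tcp_rot: [-3.141, -0.004, 3.029]
contact_force: [0.7, 0.3, -1.8]
opening: 0.264
t 19.23 pos [526.5  -8.   84.5] rot deg [-179.94   -0.22  173.55] F [ 0.7  0.3 -1.8] op 0.264
tool shift [-0.8  3.5 12.5]
```

```bash

python3 -m jog '255 -1 4 6 0 -0.2 0;255 0 0 5 0 0 0;255 0 0 0 0 0 0;255 0 0 0 0 0 0'
python3 -c "
from h import *
go(527.7,-4.6,68)"
```

```text
clock: 19.57
eef_pos: [528.4, -4.6, 74.0]
tcp_rot: [-3.14, 0.001, 3.027]
contact_force: [-0.1, -0.1, -2.3]
opening: 0.262
t 19.57 pos [528.4  -4.6  74. ] rot deg [-1.7994e+02  4.0000e-02  1.7343e+02] F [-0.1 -0.1 -2.3] op 0.262
tool shift [ 0.7 -0.1  6. ]
```

```bash

python3 -m jog '255 1 0 3.5 0 0 0;255 0 0 2 0 0 0;255 0 0 0 0 0 0'
python3 -m jog '255 0 0 1.8 0 0 0;255 0 0 0 0 0 0'

```

```text
clock: 19.82
eef_pos: [528.0, -4.3, 69.0]
tcp_rot: [-3.141, 0.002, 3.027]
contact_force: [-0.6, 0.9, -2.6]
opening: 0.265
clock: 19.98
eef_pos: [528.0, -4.3, 67.2]
tcp_rot: [-3.141, 0.002, 3.027]
contact_force: [0.1, 1.0, -2.1]
opening: 0.267
```

```bash

python3 -m jog '255 0 0 1.8 0 0 0'
python3 -m jog '255 0 0 1.5 0 0 0'

```

```text
clock: 20.07
eef_pos: [528.3, -4.3, 65.6]
tcp_rot: [-3.141, 0.003, 3.027]
contact_force: [1.4, -0.3, -0.3]
opening: 0.261
clock: 20.15
eef_pos: [528.7, -4.3, 64.7]
tcp_rot: [-3.141, 0.004, 3.027]
contact_force: [-8.0, 0.1, 25.6]
opening: 0.263
```

Contact at 25 N. I'll relax and release, then retreat and look.

```bash

python3 -m jog '255 0 0 0 0 0 0;220 0 0 0 0 0 0;150 0 0 0 0 0 0;60 0 0 0 0 0 0;0 0 0 0 0 0 0'; python3 -m jog '0 0 0 0 0 0 0;0 0 0 0 0 0 0;0 0 0 0 0 0 0'
python3 -m jog '0 0 0 -20 0 0 0;0 0 0 -35 0 0 0;0 0 0 -38 0 0 0;0 0 0 -38 0 0 0;0 0 0 -10 0 0 0';python3 -m jog '0 0 0 0 0 0 0;0 0 0 0 0 0 0;0 0 0 0 0 0 0;0 0 0 0 0 0 0;0 0 0 0 0 0 0'
python3 - <<'E'
from h import *
import pickle
go(527.5,-4.5,66)
cs,cw=optics.camera_info("scene"),optics.camera_info("wrist"); pickle.dump((cs,cw),open("c14.pkl","wb"))
t=optics.grab_frame("wrist"); cv2.imwrite("pics/w14.png",t[:,:,::-1])
t=optics.grab_frame("scene"); cv2.imwrite("pics/s14.png",cv2.resize(t[200:340,230:410],None,fx=4,fy=4,interpolation=cv2.INTER_CUBIC)[:,:,::-1])
E
```

```text
clock: 20.57
eef_pos: [529.1, -4.4, 65.4]
tcp_rot: [-3.141, 0.005, 3.027]
contact_force: [0.7, -0.2, 0.3]
opening: 0.68
clock: 20.82
eef_pos: [529.6, -4.4, 65.4]
tcp_rot: [-3.141, 0.005, 3.027]
contact_force: [0.3, 1.3, 0.0]
opening: 1.0
clock: 21.23
eef_pos: [525.6, -4.2, 207.5]
tcp_rot: [-3.14, -0.005, 3.027]
contact_force: [1.5, 0.2, 0.9]
opening: 0.999
clock: 21.65
eef_pos: [526.0, -4.2, 207.9]
tcp_rot: [-3.14, -0.002, 3.027]
contact_force: [-0.6, 0.5, -0.3]
opening: 0.997
t 21.65 pos [526.   -4.2 207.9] rot deg [-1.7992e+02 -1.3000e-01  1.7345e+02] F [-0.6  0.5 -0.3] op 0.997
tool shift [ -1.8   0.  141.9]
```

View pics/s14.png

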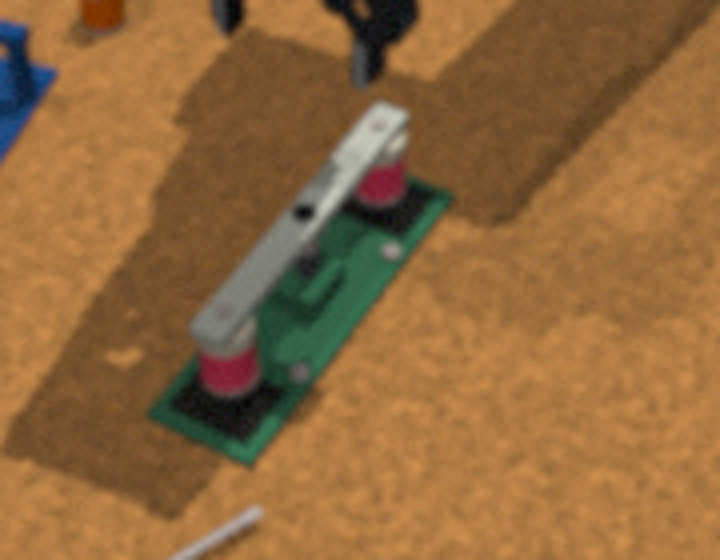

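View pics/w14.png

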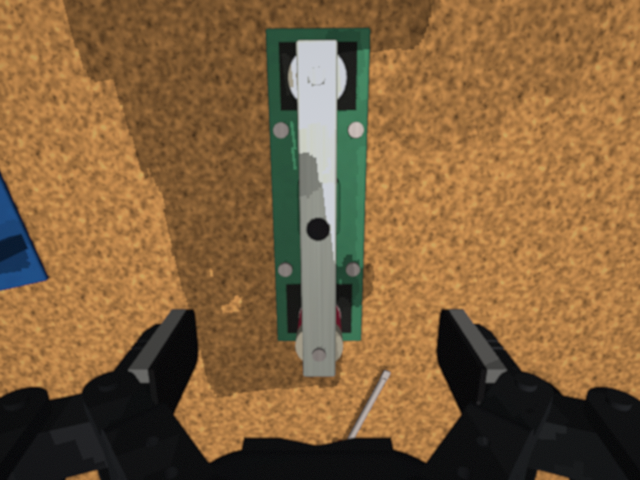

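```bash
python3 -m jog '0 0 0 0 0 0 0;0 0 0 0 0 0 0;0 0 0 0 0 0 0;0 0 0 0 0 0 0;0 0 0 0 0 0 0' >/dev/null
python3 - <<'E'
from h import *
import pickle
cs,cw=pickle.load(open("c14.pkl","rb"))
f=lambda u,v:(230+u/4,200+v/4)
print(tri(cw,(317,76),cs,f(379,125)),tri(cw,(319,354),cs,f(224,312)),tri(cw,(318,229),cs,f(303,212)))
t=optics.grab_frame("wrist"); cv2.imwrite("pics/w15.png",t[:,:,::-1])
a=cv2.imread("pics/w14.png"); print("diff px, bar strip between the two looks", np.abs(t[30:300,270:370,::-1].astype(int)-a[30:300,270:370]).mean())
ct=optics.camera_info("top"); t=optics.grab_frame("top"); cv2.imwrite("pics/top15.png",t[:,:,::-1]); 
cv2.imwrite("pics/top15c.png",cv2.resize(t[210:310,400:510],None,fx=6,fy=6,interpolation=cv2.INTER_CUBIC)[:,:,::-1])
E
```

```text
[432.6   7.7  86. ] [622.1 -12.4  88.1] [527.5  -3.1  88.3]
diff px, bar strip between the two looks 5.950308641975309
```

View pics/top15c.png

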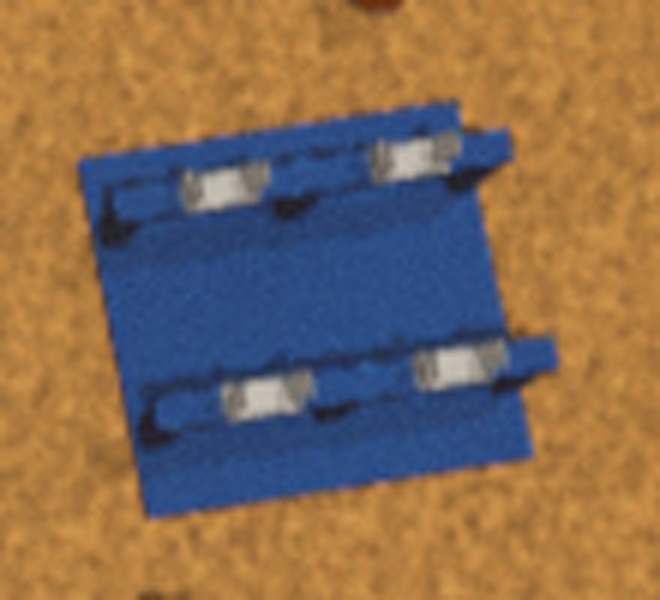

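The second arm is level: its ends are at z 86 and 88 and the middle at 88, and it stays so. Before regrasping I'll look at the rack from above with the wrist camera.

```bash
python3 - <<'E'
from h import *
c=optics.camera_info("top")
for u,v in((226,188),(412,160),(268,398),(460,367)): print(onz(c,400+u/6,210+v/6,78).round(1))
C=[(80,160),(457,100),(533,457),(148,517)]
g=[onz(c,400+u/6,210+v/6,6)[:2].round(1) for u,v in C]; print(g,np.mean(g,0))
go(470,-330,230)
E
python3 -m jog '0 7 -35 -4 0 0 0;0 7 -36 -4 0 0 0;0 7 -36 -4 0 0 0;0 7 -36 -4 0 0 -2;0 6 -36 -4 0 0 -3' >/dev/null
python3 -m jog '0 6 -36 0 0 0 -3;0 6 -36 0 0 0 -3;0 6 -34 0 0 0 0;0 0 -20 0 0 0 0;0 0 0 0 0 0 0'
python3 -c "
from h import *
go(470,-330,230)"
```

```text
[ 536.6 -314.7   78. ]
[ 545.9 -402.7   78. ]
[ 436.7 -325.4   78. ]
[ 447.  -415.2   78. ]
[array([ 569.7, -259.4]), array([ 591.1, -446. ]), array([ 413.6, -464.8]), array([ 393.4, -278.1])] [ 491.95  -362.075]
t 22.27 pos [525.   -4.2 205.7] rot deg [-179.89   -0.37  173.45] F [ 0.7 -0.  -0.1] op 0.999
tool shift [  17.6 -330.   -23.5]
clock: 23.1
eef_pos: [457.6, -317.1, 229.4]
tcp_rot: [-3.138, -0.001, -3.048]
contact_force: [-0.2, 0.4, -0.3]
opening: 0.998
t 23.1 pos [ 457.6 -317.1  229.4] rot deg [-1.7977e+02 -6.0000e-02 -1.7462e+02] F [-0.2  0.4 -0.3] op 0.998
tool shift [-11.1 -14.   -0.6]
```

```bash
python3 -m jog '0 0 0 0 0 0 -1;0 0 0 0 0 0 0;0 0 0 0 0 0 0' 
python3 - <<'E'
from h import *
import pickle
c=optics.camera_info("wrist"); t=optics.grab_frame("wrist"); cv2.imwrite("pics/w16.png",t[:,:,::-1]); pickle.dump(c,open("c16.pkl","wb"))
E
```

```text
clock: 23.35
eef_pos: [457.1, -316.9, 229.1]
tcp_rot: [-3.139, -0.002, -3.031]
contact_force: [-1.2, 0.3, -0.6]
opening: 1.002
```

View pics/w16.png

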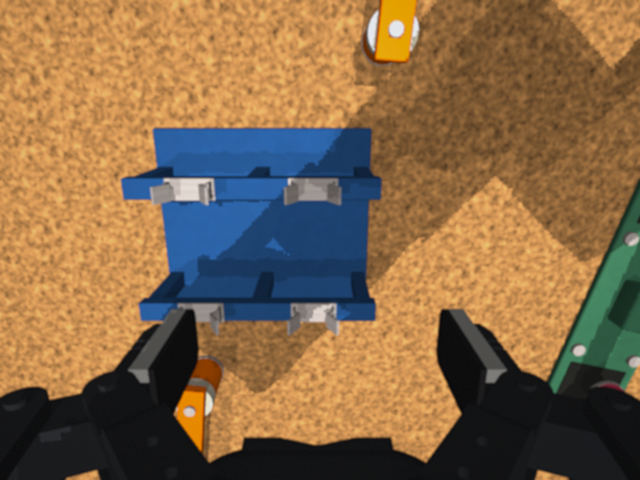

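```bash
python3 - <<'E'
from h import *
import pickle
c=pickle.load(open("c16.pkl","rb"))
im=cv2.imread("pics/w16.png"); cv2.imwrite("pics/z16.png",cv2.resize(im[165:345,110:390],None,fx=2.8,fy=2.8,interpolation=cv2.INTER_CUBIC))
print("orange end",onz(c,392,60,60), "orange2 end", onz(c,190,390,60))
E
```

```text
orange end [ 345.06161687 -276.97311163   60.        ] orange2 end [ 635.84162798 -412.23554444   60.        ]
```

View pics/z16.png

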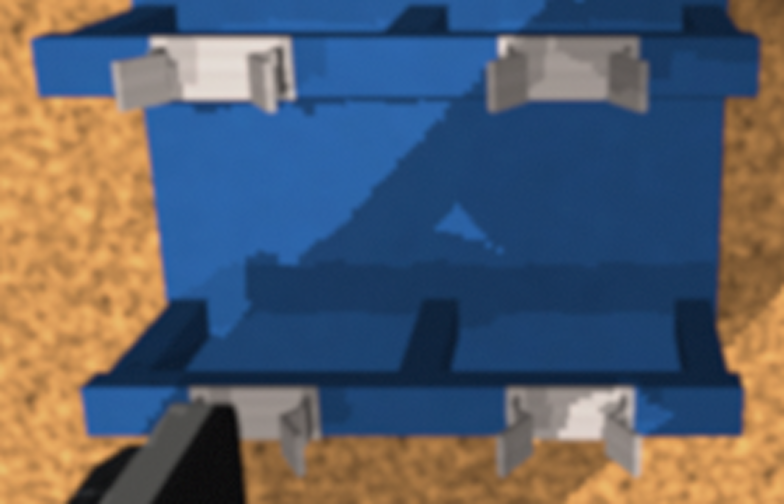

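```bash
python3 - <<'E'
from h import *
import pickle
c=pickle.load(open("c16.pkl","rb"))
f=lambda u,v,z=75:onz(c,110+u/2.8,165+v/2.8,z)[:2]
a,b=f(569,68),f(571.5,412); print("slot1",a.round(1),b.round(1),((a+b)/2).round(1),np.linalg.norm(a-b),np.degrees(np.arctan2(*(b-a)[::-1])))
for p in ((500,38),(638,38),(508,388),(635,388)): print(f(*p).round(1))
a,b=f(221,68),f(254,412); print("slot0",a.round(1),b.round(1))
# rail ends
L=[(33,68),(758,68),(84,412),(742,412)]; q=[f(*p) for p in L]; print(np.round(q,1).tolist(),np.mean(q,0))
ct=optics.camera_info("top")
for u,v in((226,188),(268,398)): print("top slot1 clip",onz(ct,400+u/6,210+v/6,75).round(1))
E
```

```text
slot1 [ 439.3 -322.1] [ 538.3 -310.6] [ 488.8 -316.4] 99.59953785742503 6.588958709064293
[ 433.5 -340.6]
[ 429.5 -305.2]
[ 532.7 -329.4]
[ 528.7 -293.5]
slot0 [ 449.4 -412.2] [ 548.4 -400.9]
[[454.8, -460.9], [433.9, -273.2], [553.8, -449.3], [532.8, -262.2]] [ 493.82636211 -361.40086953]
top slot1 clip [ 537.3 -315.3   75. ]
top slot1 clip [ 437.2 -326.    75. ]
```

```bash

python3 -m jog '0 -7 35 0 0 0 3;0 -7 36 0 0 0 3;0 -7 36 0 0 0 3;0 -7 36 4 0 0 2;0 -7 36 4 0 0 2'>/dev/null
python3 -m jog '0 -4 36 4 0 0 0;0 -4 36 4 0 0 0;0 -2 36 4 0 0 0;0 0 15 0 0 0 0;0 0 0 0 0 0 0'
python3 -c "
from h import *
go(528.5,-4.6,180)"
```

```text
clock: 24.23
eef_pos: [515.6, 5.3, 208.6]
tcp_rot: [-3.139, 0.003, 3.023]
contact_force: [-0.4, -0.5, 0.8]
opening: 0.995
t 24.23 pos [515.6   5.3 208.6] rot deg [-179.85    0.19  173.19] F [-0.4 -0.5  0.8] op 0.995
tool shift [-13.9  -8.3  28.6]
```

```bash

python3 -m jog '0 -11 -8 15 0 0 -0.3;0 -3 -1 30 0 0 0;0 0 0 30 0 0 0;0 0 0 25 0 0 0;0 0 0 5 0 0 0'
python3 - <<'E'
from h import *
go(528.5,-4.6,68)
t=optics.grab_frame("scene"); cv2.imwrite("pics/s17.png",cv2.resize(t[200:340,230:410],None,fx=4,fy=4,interpolation=cv2.INTER_CUBIC)[:,:,::-1])
E
```

```text
clock: 24.65
eef_pos: [530.8, -1.9, 104.3]
tcp_rot: [-3.139, 0.012, 3.039]
contact_force: [-1.8, -0.7, -0.5]
opening: 1.003
t 24.65 pos [530.8  -1.9 104.3] rot deg [-179.88    0.68  174.14] F [-1.8 -0.7 -0.5] op 1.003
tool shift [ 2.4 -2.8 36.2]
```

View pics/s17.png

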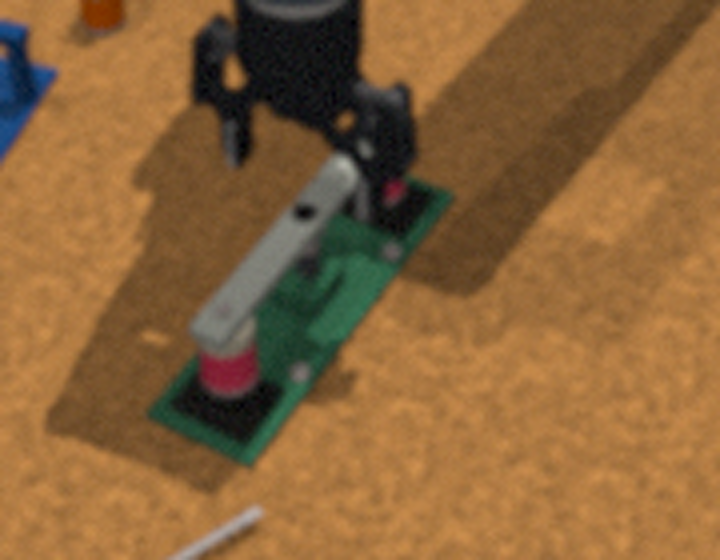

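```bash

python3 -m jog '0 3 -3 18 0 0.6 0.5;0 0 0 12 0 0 0;0 0 0 2 0 0 0;0 0 0 0 0 0 0'
python3 -c "
from h import *
go(528.5,-4.6,66.5)"
```

```text
clock: 25.03
eef_pos: [529.6, -5.1, 75.6]
tcp_rot: [-3.14, 0.005, 3.031]
contact_force: [0.1, -0.4, -0.3]
opening: 1.001
t 25.03 pos [529.6  -5.1  75.6] rot deg [-179.89    0.27  173.67] F [ 0.1 -0.4 -0.3] op 1.001
tool shift [1.2 0.4 9. ]
```

```bash

python3 -m jog '0 1 0 5 0 0.3 0;0 1 0.3 4 0 0 0;0 0 0 2 0 0 0;0 0 0 0 0 0 0'
python3 -c "
from h import *
go(528.5,-4.6,66.5)"
```

```text
clock: 25.37
eef_pos: [529.9, -4.5, 67.1]
tcp_rot: [-3.14, 0.005, 3.031]
contact_force: [0.6, 0.1, -0.1]
opening: 0.998
t 25.37 pos [529.9  -4.5  67.1] rot deg [-179.92    0.26  173.69] F [ 0.6  0.1 -0.1] op 0.998
tool shift [ 1.4 -0.3  0.6]
```

```bash

python3 -m jog '60 2.5 0 1 0 0 0;160 0 0 0 0 0 0;255 0 0 0 0 0 0;255 0 0 0 0 0 0;255 0 0 0 0 0 0' 120
python3 -m jog '255 0 0 0 0 0 0;255 0 0 0 0 0 0;255 0 0 0 0 0 0'
python3 -m jog '255 0 0 -20 0 0 0;255 0 0 -35 0 0 0;255 0 0 -30 0 0 0;255 0 0 0 0 0 0'
python3 - <<'E'
from h import *
go(488.6,-316.7,160)
c=optics.camera_info("wrist"); im=optics.grab_frame("wrist"); cv2.imwrite("pics/w18.png",im[:,:,::-1])
E
```

```text
clock: 25.78
eef_pos: [527.7, -4.1, 66.9]
tcp_rot: [-3.14, 0.006, 3.032]
contact_force: [-0.3, -0.1, -0.5]
opening: 0.298
clock: 26.03
eef_pos: [527.7, -4.1, 67.2]
tcp_rot: [-3.14, 0.006, 3.032]
contact_force: [0.1, 0.6, 0.1]
opening: 0.249
clock: 26.37
eef_pos: [524.8, -3.9, 152.2]
tcp_rot: [-3.14, -0.001, 3.032]
contact_force: [1.8, 0.1, -0.8]
opening: 0.255
t 26.37 pos [524.8  -3.9 152.2] rot deg [-1.7989e+02 -7.0000e-02  1.7371e+02] F [ 1.8  0.1 -0.8] op 0.255
tool shift [   1.8 -314.9   -7.2]
```

View pics/w18.png

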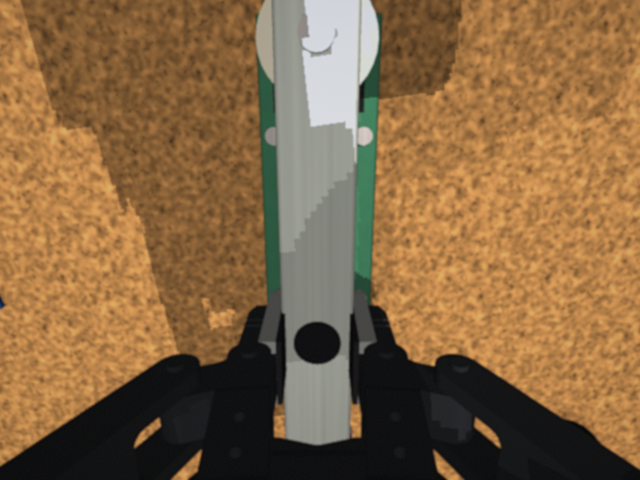

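```bash

python3 -m jog '255 2 -34 -5 0 0 -1.5;255 2 -36 -5 0 0 -1.5;255 3 -36 -3 0 0 -1.5;255 4 -36 -3 0 0 -1.5;255 5 -36 -3 0 0 -1.5'>/dev/null
python3 -m jog '255 5 -36 0 0 0 -1.5;255 6 -36 0 0 0 -1.5;255 6 -30 0 0 0 -1;255 2 -5 0 0 0 0;255 0 0 0 0 0 0'
python3 -c "
from h import *
go(488.6,-316.7,150)"
```

```text
clock: 27.25
eef_pos: [477.7, -297.9, 156.5]
tcp_rot: [3.136, -0.014, -3.036]
contact_force: [0.2, -0.0, -2.8]
opening: 0.247
t 27.25 pos [ 477.7 -297.9  156.5] rot deg [ 179.69   -0.83 -173.93] F [ 0.2 -0.  -2.8] op 0.247
tool shift [ -9.  -19.8   6.2]
```

```bash

python3 -m jog '255 -8 -17 0 0.3 -0.8 -0.5;255 -1 -3 0 0 0 0;255 0 0 0 0 0 0;255 0 0 0 0 0 0'
python3 - <<'E'
from h import *
go(488.6,-316.7,110)
c=optics.camera_info("wrist"); im=optics.grab_frame("wrist"); cv2.imwrite("pics/w19.png",im[:,:,::-1])
print(onz(c,317,343,76+60+8))
E
```

```text
clock: 27.58
eef_pos: [486.5, -313.3, 151.3]
tcp_rot: [3.135, -0.006, -3.029]
contact_force: [1.5, 0.6, -1.9]
opening: 0.25
t 27.58 pos [ 486.5 -313.3  151.3] rot deg [ 179.63   -0.37 -173.54] F [ 1.5  0.6 -1.9] op 0.25
tool shift [-2.  -3.9 41.3]
[ 504.28477795 -311.37854339  144.        ]
```

View pics/w19.png

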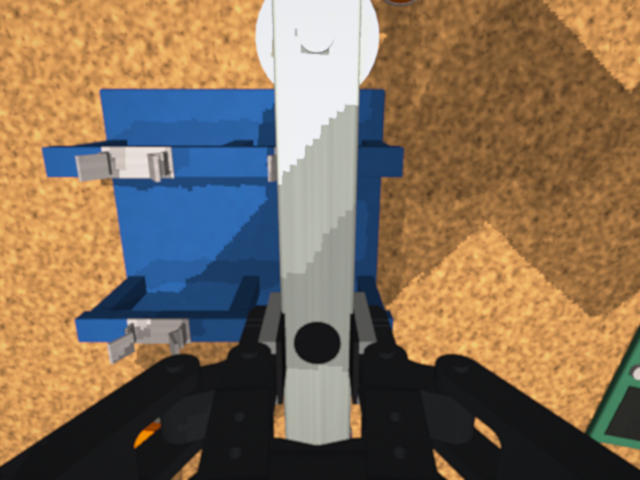

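```bash

python3 -m jog '255 -2 -4 18 0.4 -0.3 0;255 0 0 18 0 0 0;255 0 0 4 0 0 0;255 0 0 0 0 0 0;255 0 0 0 0 0 0'
python3 -c "
from h import *
go(488.6,-316.7,95)"
```

```text
clock: 28.05
eef_pos: [488.8, -311.7, 110.7]
tcp_rot: [3.141, -0.002, -3.025]
contact_force: [-0.8, -0.3, -1.0]
opening: 0.247
t 28.05 pos [ 488.8 -311.7  110.7] rot deg [ 1.7994e+02 -1.3000e-01 -1.7332e+02] F [-0.8 -0.3 -1. ] op 0.247
tool shift [ 0.8 -5.  15.7]
```

```bash

python3 -m jog '255 0.5 -5 5 0 0 0;255 0 -1 4 0 0 0;255 0 0 0 0 0 0;255 0 0 0 0 0 0'
python3 - <<'E'
from h import *
go(488.6,-316.7,90)
t=optics.grab_frame("scene"); cv2.imwrite("pics/s20.png",cv2.resize(t[150:290,130:310],None,fx=4,fy=4,interpolation=cv2.INTER_CUBIC)[:,:,::-1])
c=optics.camera_info("wrist"); im=optics.grab_frame("wrist"); cv2.imwrite("pics/w20.png",im[:,:,::-1])
E
```

```text
clock: 28.38
eef_pos: [490.3, -318.2, 103.4]
tcp_rot: [-3.141, -0.0, -3.024]
contact_force: [0.4, 0.2, -1.5]
opening: 0.249
t 28.38 pos [ 490.3 -318.2  103.4] rot deg [-179.95   -0.   -173.27] F [ 0.4  0.2 -1.5] op 0.249
tool shift [ 1.5  1.7 13.4]
```

View pics/s20.png

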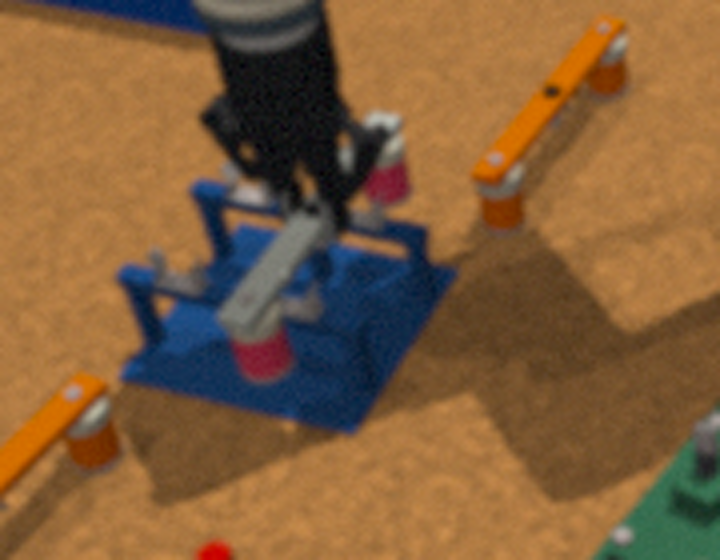

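View pics/w20.png

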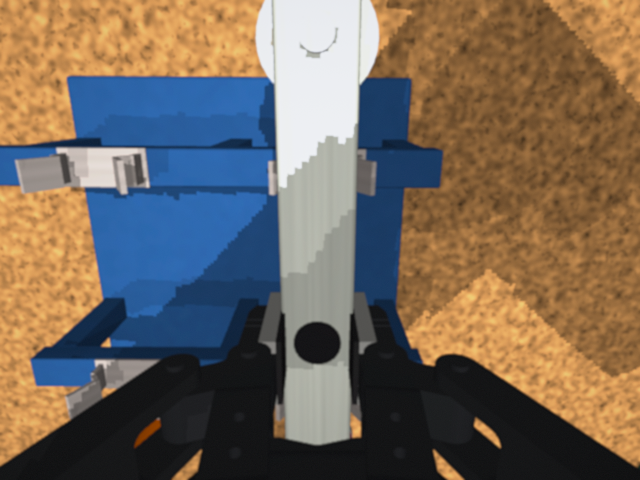

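The jaws straddle the bar, showing at columns 268 and 375 against the bar's centre at 317. That puts the slot about 1.7 mm to +y, matching the calculation. Correct and lower into the mouth.

```bash

python3 -m jog '255 1.5 2 5 0 0 0.1;255 0 0 5 0 0 0;255 0 0 1 0 0 0;255 0 0 0 0 0 0'
python3 -c "
from h import *
go(488.6,-316.7,64.2)"
```

```text
clock: 28.82
eef_pos: [488.4, -316.3, 91.8]
tcp_rot: [-3.14, 0.001, -3.026]
contact_force: [0.5, 0.8, -2.3]
opening: 0.254
t 28.82 pos [ 488.4 -316.3   91.8] rot deg [-1.7993e+02  3.0000e-02 -1.7340e+02] F [ 0.5  0.8 -2.3] op 0.254
tool shift [-0.2 -0.4 27.6]
```

```bash

python3 -m jog '255 0 0 5 0 0 0;255 0 0 4 0 0 0;255 0 0 0 0 0 0'
python3 -m jog '255 0 0 3 0 0 0'
python3 -m jog '255 0 0 3 0 0 0'
```

```text
clock: 29.07
eef_pos: [488.3, -316.3, 81.8]
tcp_rot: [-3.14, 0.0, -3.026]
contact_force: [-0.1, -0.0, -0.6]
opening: 0.253
clock: 29.15
eef_pos: [488.8, -316.6, 79.0]
tcp_rot: [-3.14, 0.001, -3.026]
contact_force: [-1.2, -0.7, 8.8]
opening: 0.253
clock: 29.23
eef_pos: [489.4, -317.3, 77.2]
tcp_rot: [-3.138, 0.002, -3.026]
contact_force: [-11.4, 1.6, 36.9]
opening: 0.253
```

```bash

python3 -m jog '255 0.7 0.5 2.5 0 0 0'
python3 -m jog '255 0.7 0.3 2.5 0 0 0'
```

```text
clock: 29.32
eef_pos: [489.8, -318.0, 76.3]
tcp_rot: [-3.136, 0.004, -3.026]
contact_force: [0.5, 1.2, 2.9]
opening: 0.246
clock: 29.4
eef_pos: [489.8, -318.1, 74.5]
tcp_rot: [-3.135, 0.006, -3.026]
contact_force: [0.4, 2.7, 2.5]
opening: 0.25
```

```bash

python3 -m jog '255 0.7 1 3 0 0 0'
python3 -m jog '255 0.3 1 3 0 0 0'
python3 -m jog '255 0 0 2.5 0 0 0'
```

```text
clock: 29.48
eef_pos: [489.5, -317.5, 72.0]
tcp_rot: [-3.135, 0.007, -3.026]
contact_force: [0.5, 1.2, 3.0]
opening: 0.25
clock: 29.57
eef_pos: [489.5, -316.8, 69.1]
tcp_rot: [-3.134, 0.008, -3.026]
contact_force: [-0.1, -0.8, 3.1]
opening: 0.247
clock: 29.65
eef_pos: [489.6, -316.8, 66.4]
tcp_rot: [-3.134, 0.008, -3.026]
contact_force: [0.7, -0.6, -3.1]
opening: 0.251
```

```bash

python3 -m jog '255 0 0 1.8 0.4 0.4 0'
python3 -m jog '255 0 0 1.5 0 0 0'
```

```text
clock: 29.73
eef_pos: [489.3, -316.9, 64.4]
tcp_rot: [-3.127, 0.0, -3.027]
contact_force: [-9.3, 6.4, 39.5]
opening: 0.249
clock: 29.82
eef_pos: [489.3, -317.0, 64.3]
tcp_rot: [-3.126, -0.001, -3.027]
contact_force: [-11.3, 8.6, 45.8]
opening: 0.251
```

```bash

python3 -m jog '255 0 0 1.2 -0.9 0 0'
python3 -m jog '255 0 0 0 0 0 0;200 0 0 0 0 0 0;150 0 0 0 0 0 0;60 0 0 0 0 0 0;0 0 0 0 0 0 0'
python3 -m jog '0 0 0 0 0 0 0;0 0 0 0 0 0 0;0 0 0 0 0 0 0'
python3 -m jog '0 0 0 -20 0 0 0;0 0 0 -35 0 0 0;0 0 0 -38 0 0 0;0 0 0 -35 0 0 0;0 0 0 0 0 0 0'
python3 - <<'E'
from h import *
import pickle
go(488.6,-316.7,64.2)
cs,cw=optics.camera_info("scene"),optics.camera_info("wrist"); pickle.dump((cs,cw),open("c21.pkl","wb"))
im=optics.grab_frame("wrist"); cv2.imwrite("pics/w21.png",im[:,:,::-1])
t=optics.grab_frame("scene"); cv2.imwrite("pics/s21.png",cv2.resize(t[150:290,130:310],None,fx=4,fy=4,interpolation=cv2.INTER_CUBIC)[:,:,::-1])
E
```

```text
clock: 29.9
eef_pos: [489.3, -316.8, 64.5]
tcp_rot: [-3.141, -0.001, -3.026]
contact_force: [-5.3, 3.8, 19.2]
opening: 0.249
clock: 30.32
eef_pos: [488.7, -316.4, 63.5]
tcp_rot: [-3.142, -0.004, -3.026]
contact_force: [0.2, 0.5, 0.2]
opening: 0.668
clock: 30.57
eef_pos: [488.4, -316.1, 62.7]
tcp_rot: [3.141, -0.005, -3.026]
contact_force: [-0.9, 0.3, 0.0]
opening: 0.997
clock: 30.98
eef_pos: [487.1, -314.9, 192.6]
tcp_rot: [3.136, -0.011, -3.026]
contact_force: [0.8, -0.7, 0.2]
opening: 1.002
t 30.98 pos [ 487.1 -314.9  192.6] rot deg [ 179.7    -0.62 -173.36] F [ 0.8 -0.7  0.2] op 1.002
tool shift [ -2.7  -2.6 128.4]
```

View pics/s21.png

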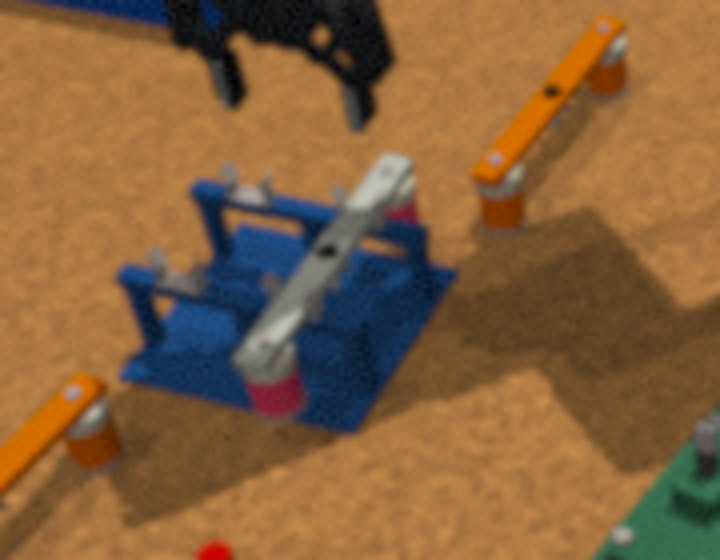

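View pics/w21.png

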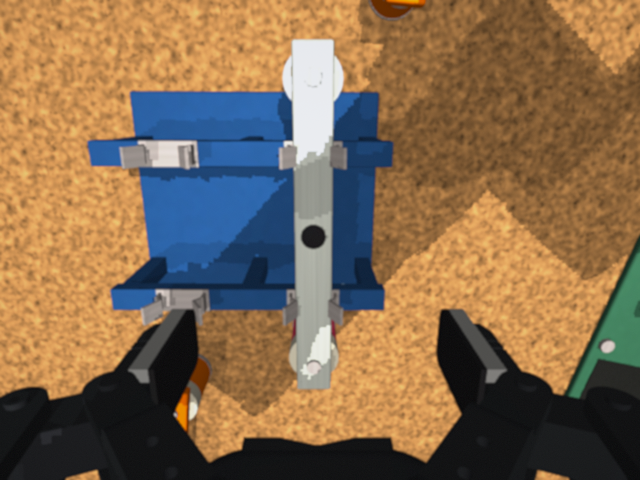

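```bash
python3 - <<'E'
from h import *
import pickle
cs,cw=pickle.load(open("c21.pkl","rb")); f=lambda u,v:(130+u/4,150+v/4)
print(tri(cw,(313,80),cs,f(388,174)),tri(cw,(314,367),cs,f(262,350)),tri(cw,(313.3,237),cs,f(326,250)))
im=optics.grab_frame("top"); cv2.imwrite("pics/top22.png",im[:,:,::-1])
E
```

```text
[ 395.3 -325.8   81.6] [ 587.1 -303.5   80.2] [ 489.1 -315.8   86. ]
```

View pics/top22.png

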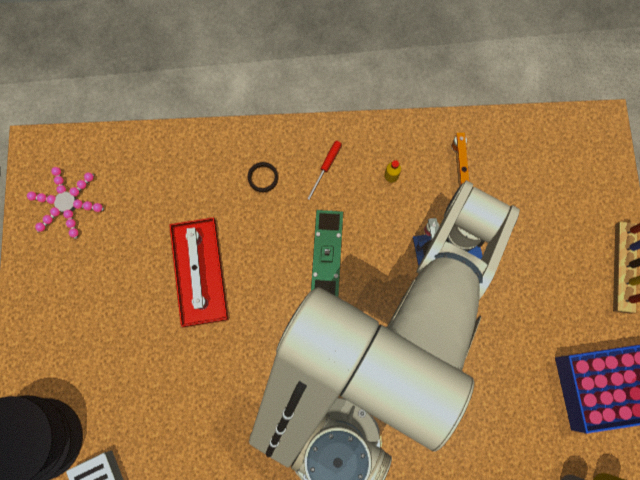

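The arm is seated at about z 85 (disc 86, both ends even), the reject is upright in the tray, and the tape, screwdriver and glue are where they were. Handing in.

```bash
python3 -c "
from rig import ticket
print(ticket.sign_off())"
```

```text
the job is handed in; nothing more can be done
None
```

Both arms are checked and put away, and the job was handed in at about 31 s of the 72 s allowed. No verdict came back.

- **First arm (next to the tape):** it dropped at its far end on the knife edge. Its ends measured z 105.5 and 71.2, a tilt of 0.18 rad. I leveled it in the grip and stood it on its lamps in the red tray. The last pictures show it upright inside the walls.
- **Second arm:** it stayed level, with its ends at z 86 and 88 and its middle at 88, and was still level when I came back for it. I pressed it into the rack's +y clips. The jaws gave way at about 37 N and the bar bottomed out where I expected. Its disc then measured z 86, against 85 when home.

**Checks that disagreed or ran rough:**
- **Rack ends:** the two bar ends in the rack measured z 80–82, even with each other but about 4 below the disc. I put that down to picking blurred pixels.
- **Contact forces:** pressing was rougher than planned in places. I read 46 N setting the first arm on the edge and 70 N setting it on the tray floor, against the 120 N wrist limit.

The top view shows the tape, screwdriver and glue where they were at the start.

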